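# Fit the vial block in the dry block heater, load the samples and start the run

## Robot

A 7-joint arm with a two-finger parallel gripper is mounted at the origin on the work surface. World frame = base frame: x ahead of the robot, y to its left, z up, the work surface at z = 0. Lengths are in m, angles in rad, forces in N, time in s.
With the tool pointing down it reaches from about 0.375 to 0.925 m from the base axis. Payload 3.1 kg.
Tool frame: the origin (TCP) lies on the mounting face of the last link; the fingertips stand 173 mm ahead of it and the grasp point (between the pads) lies robot.grip_point_offset ahead of it (robot.grip_point_offset is the distance from the TCP to the grasp point, in m); z points along the fingers, y is the line along which they close (so a half turn about z gives the same grasp; the last joint's range is limited). The gripper opens to 85 mm and grips with 20 to 120 N. Pads are 22 mm wide; open, the fingers measure 114 mm over their backs; the gripper's body (76 mm by 85 mm) begins 54 mm behind the grasp point. The pads swing forward as they close: fully open they stand 13 mm farther back than shut.
Start: joints at [1.096, 0.383, 0.044, 1.598, -0.018, 1.161, -0.05], TCP at [0.239, -0.604, 0.405] pointing down, gripper open.
Joint ranges: [-2.61, 2.61], [-0.41, 2.15], [-1.48, 1.57], [0, 2.5], [-1.57, 4.71], [0.05, 1.97], [-2.85, 2.85]. Speed limits (rad/s): [2.79, 2.79, 3.14, 3.14, 3.14, 3.14, 3.14].

## Interface

Orientations are given as a 3x3 rotation matrix whose columns are the frame's x, y, z axes.
In Python, from rig import robot gives the robot as it stands.
- The arm moves only by the shell command python3 -m crank 'ROWS' [FORCE]. ROWS is JSON, a list of rows, each a list of 3 entries, a list of its own where there are three numbers: the shift along the tool's x, y, z in m, then the turn, a rotation vector about the tool's x, y, z in rad, then the finger opening in m, from 0 to 0.0854. A call has 1 to 5 rows; each row is the pose to reach, as a shift and turn from the pose commanded when the call began, along the tool's axes at that moment; what a row does not reach only later rows make up. A row lasts 1/12 s, in which the tool goes at most 41.7 mm and 7.16 degrees, less where a joint would pass 70% of its speed; a pose out of reach is approached as far as the arm can. A call with a gripper value outside its range is refused whole. The fingers move at their own pace and stop on an object; FORCE is the grip in N (left out, the last holds). Time passes only in rows, so rows that repeat a pose let the fingers close. It gives the time, the measured TCP pose, the force, the opening and the grip force at its end, in the units of the state.
- robot.sense(): the state, without advancing time (a new reading comes with each control period).
- robot.camera(name): name is "scene" or "top" or "wrist"; returns a dict with "image" (400x640x3 uint8, blue, green, red), "z_map" (400x640 float32, m along the optical axis (not along the pixel's ray), 0 where there is no reading), "intrinsics" (3x3 intrinsics, pixels), "eye" and "rotation" of the camera in the world. Camera axes: x right, y down, z forward; pixel columns grow to the right and rows downward; lengths in m; the calibration is good to about 2 mm. The wrist camera is an equidistant fisheye: a pixel r from the principal point sees the ray r / f radians off the axis. A picture is of the moment at which its call begins.
- robot.sign_off(): hands the job in; it is judged then, once.
The state is a dict: "time": time; "joint_pos": joint angles; "joint_velocities": joint speeds; "joint_efforts": joint torques, N m; "eef_pos": TCP position; "ee_rot": TCP orientation; "wrist_force": force on the tool from outside, world axes, zero at the start; "wrist_torque": the same for the moment, N m; "finger_gap": opening from 0.0 (shut) to 1.0 (fully open); "grasp_force": force on a finger pad.
Only numpy, scipy, OpenCV 4.12 (cv2) and the standard library are available. Lean on these libraries where they do the work, as an engineer would, in place of code of your own. Each camera call takes 0.05 s, during which the arm holds its last target. There are 200 camera calls.

## Task

Get the samples warming: take the clear cover off the dry block heater, seat the aluminium block fully home in its well, and stand every white-capped vial in a bore of its own, right down to the bottom. Then put the clear cover back over the block so that it rests flat on the deck, and only after that press the green start key right down. Leave the other things on the bench where they are, and let go of everything at the end.

Things in the scene. Friction and masses are not known exactly. Their poses are not given: they have to be found in the camera images.
- heater: Dry block heater, white casing 230 (x) x 250 (y) x 85 mm high with a flat deck on top, fixed to the bench; origin under its centre, z up. Its front is its -x side; a dark control strip with the display and the start key runs along the deck's front edge (x from -115 to -50 mm).
- well_floor (a point): Centre of the floor of the heater's rectangular well, axes as the heater's. The well is 47 mm (x) x 169 mm (y) and 40 mm deep, with a 3 mm bevel round its mouth; it lies 30 mm behind (+x of) the heater's centre, its floor 45 mm above the bench.
- well_mouth (a point): Centre of the well's mouth, on the deck, 40 mm above well_floor (85 mm above the bench); axes as the heater's.
- start (a joint): Travel of the green start key in m: 0 up, 0.005 fully down; moves straight down, springs back up, needs 5 N to go fully down.
- start_top (a point): Centre of the green key's round top (24 mm diameter, in a 40 mm black collar), 21 mm above the deck when up, on the control strip; the collar is 12 mm high.
- block: Loose aluminium block 44 (x) x 166 (y) x 50 mm high, about 0.65 kg, upright on the bench; origin under its centre. Black lifting tab on the middle of its top: 12 mm thick (along y), 30 wide (along x), up to 91 mm above the origin; grip it across the 12 mm. Four bores in a row along y. Fits the well either way round, 1.5 mm play each side; home, its top is 10 mm above the deck.
- bore1 (a point): Centre of the floor of bore 1 of the block, at y = -62 mm from its middle, 14 mm above its underside. The bore is 30.5 mm wide, 36 mm deep with a 2 mm bevel, open to the block's top.
- bore2 (a point): Centre of the floor of bore 2 of the block, at y = -26 mm from its middle, 14 mm above its underside. The bore is 30.5 mm wide, 36 mm deep with a 2 mm bevel, open to the block's top.
- bore3 (a point): Centre of the floor of bore 3 of the block, at y = 26 mm from its middle, 14 mm above its underside. The bore is 30.5 mm wide, 36 mm deep with a 2 mm bevel, open to the block's top.
- bore4 (a point): Centre of the floor of bore 4 of the block, at y = 62 mm from its middle, 14 mm above its underside. The bore is 30.5 mm wide, 36 mm deep with a 2 mm bevel, open to the block's top.
- cover: Clear plastic cover, a box open below, 76 (x) x 196 (y) x 62 mm high outside, walls 4 mm, 0.2 kg; origin at the centre of its lower edge plane. Black ridge handle on its top: 14 mm thick (along x), 60 long (along y), from 62 to 98 mm above the origin; grip it across the 14 mm. Starts on the deck over the empty well. Fits over the loaded block with about 11 mm play all round.
- vial1: Amber glass sample vial with a flush white screw cap, 28 mm diameter, 72 mm tall, about 55 g, standing upright on the bench; origin at the centre of its underside, z up. Absent in some runs (None). In a bore it stands 36 mm above the block's top.
- vial2: Amber glass sample vial with a flush white screw cap, 28 mm diameter, 72 mm tall, about 55 g, standing upright on the bench; origin at the centre of its underside, z up. Absent in some runs (None). In a bore it stands 36 mm above the block's top.
- vial3: Amber glass sample vial with a flush white screw cap, 28 mm diameter, 72 mm tall, about 55 g, standing upright on the bench; origin at the centre of its underside, z up. Absent in some runs (None). In a bore it stands 36 mm above the block's top.
- vial4: Amber glass sample vial with a flush white screw cap, 28 mm diameter, 72 mm tall, about 55 g, standing upright on the bench; origin at the centre of its underside, z up. Absent in some runs (None). In a bore it stands 36 mm above the block's top.
- pad: White ruled paper pad, 150 (x) x 250 (y) x 2 mm thick, fixed on the bench and clear: room to set the cover down. Origin under its centre.
- dropper: Bystander: green dropper bottle with red bulb, 36 mm diameter, 103 mm tall, standing among the vials; origin under its centre.
- picks: Bystander: yellow tub of wooden picks, 38 mm diameter, 75 mm tall, standing among the vials; origin under its centre.
- dishes: Bystander: two stacked culture dishes, 93 mm diameter, 30 mm high; origin under the centre.
- slidebox: Bystander: closed clear slide box 80 x 120 x 30 mm; origin under its centre.
- brush: Bystander: bench brush lying on the bench.
- washjar: Bystander: white jar, 100 mm diameter, 100 mm tall; origin under its centre.
- marker: Bystander: blue marker pen, 14 mm thick, 140 mm long, lying on the bench.

How it is judged:
On the way, in this order (a step that is already met when the one before it is completed fails the run):
1. the block is fully home in the heater's well (z of block in the frame of well_floor below 0.003 m and horizontal distance between block and well_floor below 0.005 m and angle between block's own z axis and vertical below 0.05 rad), for 0.2 s.
2. every vial stands at the bottom of a bore of the block, with the block home (all of step 1 and (distance between vial1 and bore1 below 0.006 m or distance between vial1 and bore2 below 0.006 m or distance between vial1 and bore3 below 0.006 m or distance between vial1 and bore4 below 0.006 m) and angle between each of vial1, vial2, vial3, vial4's own z axis and vertical below 0.15 rad and (distance between vial2 and bore1 below 0.006 m or distance between vial2 and bore2 below 0.006 m or distance between vial2 and bore3 below 0.006 m or distance between vial2 and bore4 below 0.006 m) and (distance between vial3 and bore1 below 0.006 m or distance between vial3 and bore2 below 0.006 m or distance between vial3 and bore3 below 0.006 m or distance between vial3 and bore4 below 0.006 m) and (distance between vial4 and bore1 below 0.006 m or distance between vial4 and bore2 below 0.006 m or distance between vial4 and bore3 below 0.006 m or distance between vial4 and bore4 below 0.006 m)), for 0.2 s.
3. the cover rests flat on the deck over the block, with the block home and the vials in their bores (all of step 2 and z of cover in the frame of well_mouth between -0.004 and 0.004 m and horizontal distance between cover and well_mouth below 0.022 m and angle between cover's own z axis and vertical below 0.05 rad), for 0.3 s.
4. the start key is pressed right down (z of cover in the frame of well_mouth between -0.004 and 0.004 m and horizontal distance between cover and well_mouth below 0.022 m and angle between cover's own z axis and vertical below 0.05 rad and value of joint start above 0.0038 m), for 0.05 s.
At the end, for the whole second after the job is handed in: Block in the well, within 3 mm of home, 5 mm of centre; each vial upright within 6 mm of a bore's floor centre; cover on the deck (4 mm in height, 22 mm of the well's centre), none tilted; start key pressed after that and up again; all at rest (all of step 3 and linear speed of each of block, cover, vial1, vial2, vial3, vial4 below 0.02 m/s and value of joint start below 0.002 m); the robot touches nothing.
It fails at once if one of the other loose things on the bench is moved more than 4 cm (distance of any of dropper, picks, dishes, slidebox, brush, washjar, marker from where it was at the start of the episode above 0.04 m).
Of vial1, vial2, vial3, vial4 only 2 to 4 are there at a start; the rules pass over those that are not, and their reading is None.
At some moment in a run one of block, cover may be knocked a few centimetres aside while the robot is not near it.
Once in a run the grip may slacken for a moment while it holds something.
It also fails if it takes over 210 s, if anything falls off the work surface, if the arm or the gripper's body presses on something with over 40 N, if the wrist force passes 120 N, or if a joint passes its speed limit or range.

## Working session

There is one attempt and no reset: what is moved stays moved. The work goes in short steps, Python scripts to look and compute and a shell command to move; the robot and the scene stay as the last step left them, time stands still between calls to the robot, and variables do not carry over. Pictures are saved under pics/ and viewed, at most 14 in all, crops included, and the job is handed in when it is done.

```bash
ls; mkdir -p pics; cat > h.py <<'E'
import numpy as np,cv2
from rig import robot
def shot(n,save=None):
    c=robot.camera(n)
    if save: cv2.imwrite('pics/'+save+'.png',c['image'])
    return c
def ray(c,u,v,fish=False):
    K=c['intrinsics']; x=(u-K[0,2])/K[0,0]; y=(v-K[1,2])/K[1,1]
    if fish:
        r=np.hypot(x,y); s=np.sin(r)/r if r>1e-9 else 1; d=np.array([x*s,y*s,np.cos(r)])
    else: d=np.array([x,y,1.])
    return np.array(c['rotation'])@d
def onplane(c,u,v,z,fish=False):
    d=ray(c,u,v,fish); e=np.array(c['eye']); return e+d*(z-e[2])/d[2]
def cloud(c):
    K=c['intrinsics'];z=c['z_map'];v,u=np.mgrid[:z.shape[0],:z.shape[1]]
    p=np.stack([(u-K[0,2])/K[0,0]*z,(v-K[1,2])/K[1,1]*z,z],-1)
    P=p@np.array(c['rotation']).T+np.array(c['eye']); P[z==0]=np.nan
    return P
E
python3 - <<'E'
from h import *
import pickle
for n in('top','scene','wrist'):
    c=shot(n,n+'0'); pickle.dump(c,open(n+'0.pkl','wb'))
    print(n,c['intrinsics'].tolist(),np.round(c['eye'],3),np.round(c['rotation'],3).tolist())
s=robot.sense();print(s['time'],s['eef_pos'],np.round(s['ee_rot'],3).tolist(),s['finger_gap'],robot.grip_point_offset)
E
```

```text
pics
top [[437.6571398588152, 0.0, 322.89269359630117], [0.0, 437.6571398588152, 200.65523993673023], [0.0, 0.0, 1.0]] [ 0.432 -0.039  1.289] [[-0.004, -0.993, 0.119], [-1.0, 0.005, 0.01], [-0.01, -0.119, -0.993]]
scene [[394.46166009211674, 0.0, 321.76630292847005], [0.0, 394.46166009211674, 196.82307214456628], [0.0, 0.0, 1.0]] [1.1   0.487 0.991] [[-0.703, 0.544, -0.458], [0.711, 0.554, -0.433], [0.018, -0.63, -0.776]]
wrist [[309.70691628693146, 0.0, 321.0711657629769], [0.0, 309.70691628693146, 201.8230382037114], [0.0, 0.0, 1.0]] [ 0.317 -0.573  0.373] [[0.367, -0.878, -0.307], [-0.93, -0.348, -0.119], [-0.003, 0.329, -0.944]]
0.15 [ 0.23904128 -0.60403935  0.40357078] [[0.93, 0.368, -0.001], [0.368, -0.93, 0.002], [-0.0, -0.002, -1.0]] 1.0011474580924502 0.1547
```

View pics/top0.png

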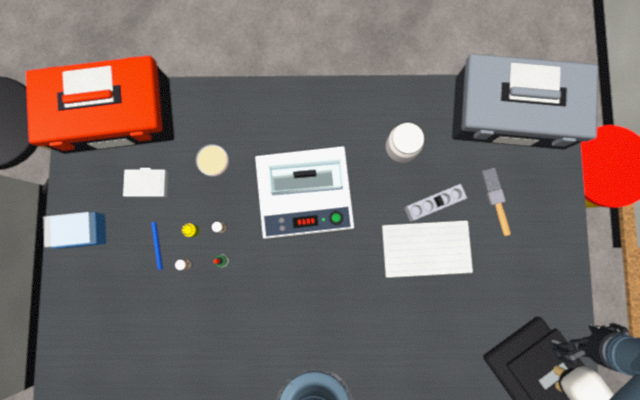

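View pics/scene0.png

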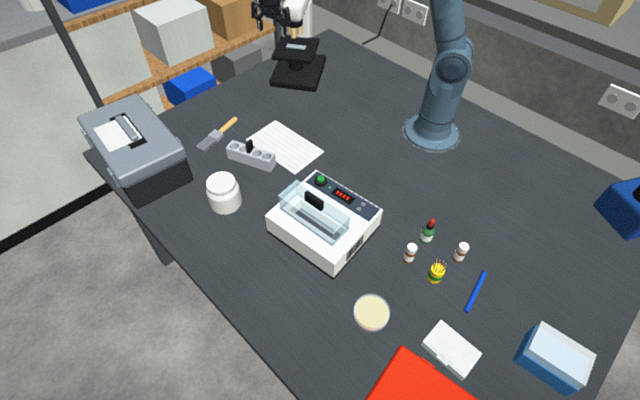

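The top view shows the heater at about (305,193), cover handle (304,174), block (436,203), pad (427,249), green key (337,217), vials at (218,228) and (181,265), picks (189,230) and dropper (220,261). The scene view confirms just two white-capped vials, at (411,246) and (462,245).

```bash
cat > m0.py <<'E'
from h import *
import pickle
T=pickle.load(open('top0.pkl','rb'));S=pickle.load(open('scene0.pkl','rb'))
P=cloud(T);Q=cloud(S)
def rect(mask,name,P=P):
    k=mask&~np.isnan(P[...,0]);pts=P[k]
    r=cv2.minAreaRect(pts[:,:2].astype(np.float32)*1000)
    print(name,k.sum(),'z',np.round(np.percentile(pts[:,2],[5,50,95]),3),'rect',np.round(r[0],0),np.round(r[1],0),round(r[2],1),'med',np.round(np.median(pts,0),3))
v,u=np.mgrid[:400,:640]
def box(a,b,c,d): return (u>=a)&(u<=c)&(v>=b)&(v<=d)
rect(box(245,135,365,245)&(P[...,2]>.075)&(P[...,2]<.095),'heater deck')
rect(box(285,160,325,188)&(P[...,2]>.165),'handle')
rect(box(260,150,350,205)&(P[...,2]>.13),'cover top')
rect(box(395,175,475,225)&(P[...,2]>.04)&(P[...,2]<.06),'block top')
rect(box(395,175,475,225)&(P[...,2]>.075),'block tab')
for n,b in dict(v1=(207,217,232,241),v2=(171,256,194,276),picks=(178,219,200,240),drop=(207,250,232,271)).items():
    rect(box(*b)&(P[...,2]>.05),n)
hsv=cv2.cvtColor(T['image'],cv2.COLOR_BGR2HSV)
g=(hsv[...,0]>45)&(hsv[...,0]<85)&(hsv[...,1]>120)&(hsv[...,2]>70)&box(325,205,350,228)
rect(g,'key')
w=box(375,212,480,285)&(hsv[...,2]>190)&(P[...,2]<.02);rect(w,'pad')
for n,b in dict(sv1=(400,236,422,266),sv2=(450,236,474,264)).items():
    rect(box(*b)&(Q[...,2]>.06),n,Q)
rect(box(225,130,276,172)&(Q[...,2]>.075),'tab',Q)
rect(box(225,130,276,172)&(Q[...,2]>.04)&(Q[...,2]<.06),'blk',Q)
rect(box(295,185,335,215)&(Q[...,2]>.165),'handle',Q)
E
python3 m0.py
```

```text
heater deck 4915 z [0.082 0.086 0.09 ] rect [603.  28.] [231. 250.] 6.1 med [0.567 0.034 0.086]
handle 146 z [0.171 0.183 0.186] rect [638.  21.] [14. 58.] 4.7 med [0.636 0.02  0.183]
cover top 2161 z [0.143 0.148 0.181] rect [638.  21.] [ 78. 196.] 4.8 med [0.635 0.02  0.148]
block top 532 z [0.045 0.05  0.054] rect [ 576. -349.] [ 44. 168.] 22.1 med [ 0.576 -0.343  0.05 ]
block tab 61 z [0.08  0.091 0.093] rect [ 575. -348.] [28. 13.] 22.1 med [ 0.575 -0.347  0.091]
v1 94 z [0.057 0.073 0.077] rect [507. 270.] [25. 26.] 84.8 med [0.507 0.269 0.073]
v2 98 z [0.056 0.072 0.076] rect [403. 369.] [26. 25.] 44.1 med [0.403 0.367 0.072]
picks 90 z [0.051 0.053 0.075] rect [501. 356.] [35. 31.] 21.1 med [0.501 0.357 0.053]
drop 120 z [0.051 0.059 0.1  ] rect [413. 264.] [32. 33.] 89.0 med [0.414 0.26  0.059]
key 70 z [0.097 0.106 0.11 ] rect [529. -61.] [25. 23.] 88.7 med [ 0.529 -0.062  0.106]
pad 4467 z [-0.002  0.002  0.007] rect [ 460. -327.] [183. 252.] 2.8 med [ 0.443 -0.327  0.002]
sv1 92 z [0.064 0.072 0.075] rect [507. 270.] [27. 27.] 76.3 med [0.51  0.27  0.072]
sv2 92 z [0.062 0.072 0.075] rect [404. 369.] [26. 26.] 47.6 med [0.406 0.369 0.072]
tab 53 z [0.078 0.089 0.101] rect [ 639. -319.] [169.  15.] 25.6 med [ 0.579 -0.347  0.089]
blk 417 z [0.041 0.05  0.055] rect [ 577. -351.] [ 51. 169.] 22.9 med [ 0.579 -0.342  0.05 ]
handle 166 z [0.168 0.181 0.186] rect [639.  21.] [15. 60.] 5.4 med [0.641 0.023 0.181]
```

```bash
cat > go.py <<'E'
# usage: go.py gx gy gz yaw_of_tool_x_deg : prints shift (present tool axes) of n equal calls, then turn of m equal calls
import sys
from h import *
from scipy.spatial.transform import Rotation as Ro
def go(x,y,z,yaw):
    s=robot.sense();R=np.array(s['ee_rot']);a=np.radians(yaw)
    Rt=np.array([[np.cos(a),np.sin(a),0],[np.sin(a),-np.cos(a),0],[0,0,-1]])
    d=R.T@(np.array([x,y,z+robot.grip_point_offset])-s['eef_pos'])
    w=Ro.from_matrix(R.T@Rt).as_rotvec()
    n=max(1,int(np.ceil(np.linalg.norm(d)/.195)));m=max(1,int(np.ceil(np.linalg.norm(w)/.6)))
    print('t',round(s['time'],2),'shift',np.round(d,4),'/%d ='%n,np.round(d/n,4),'| turn',np.round(w,4),'/%d ='%m,np.round(w/m,4),'| gap',round(s['finger_gap']*.0854,4),'F',np.round(s['wrist_force'],1),'grip',np.round(s['grasp_force'],1),'j7',round(s['joint_pos'][6],2))
if __name__=='__main__': go(*map(float,sys.argv[1:5]))
E
python3 go.py .638 .021 .25 94.9
```

```text
t 0.15 shift [ 6.010e-01 -4.344e-01 -3.000e-04] /4 = [ 1.502e-01 -1.086e-01 -1.000e-04] | turn [-0.0019 -0.0013 -1.2794] /3 = [-6.000e-04 -4.000e-04 -4.265e-01] | gap 0.0855 F [ 0.8  0.6 -0.1] grip 0.0 j7 -0.05
```

```bash
for i in 1 2 3 4; do python3 -m crank '[[[0.150,-0.1086,0],[0,0,0],0.05],[[0.150,-0.1086,0],[0,0,0],0.05],[[0.150,-0.1086,0],[0,0,0],0.05],[[0.150,-0.1086,0],[0,0,0],0.05],[[0.150,-0.1086,0],[0,0,0],0.05]]' 40 | tail -c 400; done
for i in 1 2 3; do python3 -m crank '[[[0,0,0],[0,0,-0.4265],0.05],[[0,0,0],[0,0,-0.4265],0.05],[[0,0,0],[0,0,-0.4265],0.05],[[0,0,0],[0,0,-0.4265],0.05],[[0,0,0],[0,0,-0.4265],0.05]]' | tail -c 300; done
python3 go.py .638 .021 .17 94.9
python3 -c "
from h import *
shot('wrist','w1')"
```

```text
time: 0.57
eef_pos: [0.3429, -0.4424, 0.4042]
ee_rot: [[0.927, 0.375, 0.002], [0.375, -0.927, 0.004], [0.003, -0.003, -1.0]]
wrist_force: [1.3, 0.9, -0.2]
finger_gap: 0.582
grasp_force: 0.0
time: 0.98
eef_pos: [0.4414, -0.2856, 0.4046]
ee_rot: [[0.927, 0.376, 0.002], [0.376, -0.927, 0.003], [0.003, -0.002, -1.0]]
wrist_force: [0.7, 0.3, 0.2]
finger_gap: 0.582
grasp_force: 0.0
time: 1.4
eef_pos: [0.5401, -0.129, 0.4048]
ee_rot: [[0.927, 0.376, 0.002], [0.376, -0.927, 0.004], [0.003, -0.003, -1.0]]
wrist_force: [-0.3, 1.1, 0.2]
finger_gap: 0.588
grasp_force: 0.0
time: 1.82
eef_pos: [0.6385, 0.0274, 0.4045]
ee_rot: [[0.927, 0.375, 0.001], [0.375, -0.927, 0.005], [0.003, -0.004, -1.0]]
wrist_force: [0.4, 1.1, 0.4]
finger_gap: 0.583
grasp_force: 0.0
time: 2.23
eef_pos: [0.6371, 0.0202, 0.404]
ee_rot: [[0.694, 0.72, -0.001], [0.72, -0.694, 0.0], [-0.001, -0.001, -1.0]]
wrist_force: [-0.3, 0.4, 0.1]
finger_gap: 0.585
grasp_force: 0.0
time: 2.65
eef_pos: [0.6371, 0.02, 0.4043]
ee_rot: [[0.335, 0.942, -0.001], [0.942, -0.335, 0.0], [-0.0, -0.001, -1.0]]
wrist_force: [-0.2, 0.1, -0.6]
finger_gap: 0.588
grasp_force: 0.0
time: 3.07
eef_pos: [0.6371, 0.0201, 0.4044]
ee_rot: [[-0.083, 0.997, -0.001], [0.997, 0.083, 0.0], [0.0, -0.001, -1.0]]
wrist_force: [-0.7, 0.0, -0.2]
finger_gap: 0.591
grasp_force: 0.0
t 3.07 shift [0.0008 0.001  0.0797] /1 = [0.0008 0.001  0.0797] | turn [-0.0005 -0.0001 -0.002 ] /1 = [-0.0005 -0.0001 -0.002 ] | gap 0.0504 F [-0.7  0.  -0.2] grip 0.0 j7 -0.2
```

View pics/w1.png

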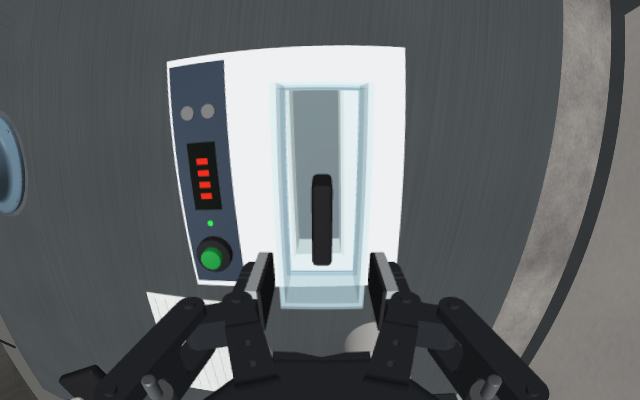

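The wrist view shows the handle at (321,220), centred between the open fingers at (262,290) and (383,290). The well is visible through the cover, slightly to the +y side. Now I'll descend and grip.

```bash
python3 -m crank '[[[0.001,0.001,0.04],[0,0,0],0.05],[[0.001,0.001,0.07],[0,0,0],0.05],[[0.001,0.001,0.08],[0,0,0],0.05],[[0.001,0.001,0.08],[0,0,0],0.05],[[0.001,0.001,0.08],[0,0,0],0.05]]' 60 | grep -E "force|eef_pos"
for i in 1 2; do python3 -m crank '[[[0,0,0],[0,0,0],0.0],[[0,0,0],[0,0,0],0.0],[[0,0,0],[0,0,0],0.0],[[0,0,0],[0,0,0],0.0],[[0,0,0],[0,0,0],0.0]]' 60 | tail -3;done
python3 -m crank '[[[0,0,-0.01],[0,0,0],0.0],[[0,0,-0.04],[0,0,0],0.0],[[0,0,-0.08],[0,0,0],0.0],[[0,0,-0.08],[0,0,0],0.0],[[0,0,-0.08],[0,0,0],0.0]]' 60 
python3 go.py .445 -.327 .25 94.9
```

```text
eef_pos: [0.6383, 0.0214, 0.3248]
wrist_force: [-0.0, 0.5, 1.2]
grasp_force: 0.0
wrist_force: [-1.3, -1.2, 5.3]
finger_gap: 0.151
grasp_force: 62.2
wrist_force: [-1.7, -0.6, 5.6]
finger_gap: 0.151
grasp_force: 62.4
time: 4.78
eef_pos: [0.6391, 0.0219, 0.4082]
ee_rot: [[-0.085, 0.996, 0.007], [0.996, 0.085, 0.0], [-0.0, 0.007, -1.0]]
wrist_force: [-0.4, 0.6, -1.6]
finger_gap: 0.155
grasp_force: 61.6
t 4.78 shift [-0.331  -0.2233  0.002 ] /3 = [-0.1103 -0.0744  0.0007] | turn [0.0069 0.0002 0.0001] /1 = [0.0069 0.0002 0.0001] | gap 0.0132 F [-0.4  0.6 -1.6] grip 61.6 j7 -0.2
```

```bash
for i in 1 2 3; do python3 -m crank '[[[-0.1103,-0.0758,0],[0,0,0],0.0],[[-0.1103,-0.0758,0],[0,0,0],0.0],[[-0.1103,-0.0758,0],[0,0,0],0.0],[[-0.1103,-0.0758,0],[0,0,0],0.0],[[-0.1103,-0.0758,0],[0,0,0],0.0]]' 60 | tail -2; done
python3 go.py .44 -.327 .087 94.9
python3 - <<'E'
from h import *
c=shot('top');h=cv2.cvtColor(c['image'],cv2.COLOR_BGR2HSV)
# deck/well
P=cloud(c);v,u=np.mgrid[:400,:640]
def rect(m,n):
    p=P[m][:,:2]*1000;r=cv2.minAreaRect(p.astype(np.float32));print(n,m.sum(),np.round(r[0],1),np.round(r[1],0),round(r[2],1),np.round(np.nanmedian(P[m],0),3))
b=(u>245)&(u<365)&(v>135)&(v<245)
rect(b&(abs(P[...,2]-.086)<.008),'deck')
rect(b&(P[...,2]<.06)&(P[...,2]>.03)&(u>265)&(u<345)&(v>155)&(v<205),'well')
E
```

```text
finger_gap: 0.153
grasp_force: 61.4
finger_gap: 0.155
grasp_force: 61.5
finger_gap: 0.155
grasp_force: 61.4
t 6.03 shift [0.004  0.0034 0.1615] /1 = [0.004  0.0034 0.1615] | turn [-0.0028 -0.0004 -0.0075] /1 = [-0.0028 -0.0004 -0.0075] | gap 0.0132 F [-0.2  0.7 -2.1] grip 61.4 j7 0.56
deck 6233 [602.7  27.9] [231. 250.] 6.2 [0.587 0.031 0.086]
well 893 [635.8  31.5] [ 43. 169.] 6.2 [0.637 0.031 0.046]
```

```bash
python3 -m crank '[[[0.004,0.0034,0.04],[0,0,0],0.0],[[0.004,0.0034,0.08],[0,0,0],0.0],[[0.004,0.0034,0.12],[0,0,0],0.0],[[0.004,0.0034,0.145],[0,0,0],0.0],[[0.004,0.0034,0.15],[0,0,0],0.0]]' 60 | grep -E "eef|force"
python3 -m crank '[[[0,0,0.003],[0,0,0],0.0],[[0,0,0.006],[0,0,0],0.0],[[0,0,0.009],[0,0,0],0.0],[[0,0,0.0105],[0,0,0],0.0],[[0,0,0.0105],[0,0,0],0.0]]' 60 | grep -E "eef|force"
```

```text
eef_pos: [0.4419, -0.3187, 0.2488]
wrist_force: [-0.6, 0.2, -2.4]
grasp_force: 61.3
eef_pos: [0.4436, -0.3238, 0.2456]
wrist_force: [0.0, -0.3, -1.7]
grasp_force: 61.3
```

```bash
python3 -m crank '[[[0,0,0.001],[0,0,0],0.0],[[0,0,0.002],[0,0,0],0.0],[[0,0,0.003],[0,0,0],0.0],[[0,0,0.003],[0,0,0],0.0],[[0,0,0.003],[0,0,0],0.0]]' 60 | grep -E "eef|force"; python3 go.py .44 -.327 .087 94.9
```

```text
eef_pos: [0.4434, -0.3239, 0.2434]
wrist_force: [-3.5, 1.6, 7.8]
grasp_force: 62.9
t 7.33 shift [-0.0028 -0.0036  0.0017] /1 = [-0.0028 -0.0036  0.0017] | turn [ 0.0005  0.0014 -0.0006] /1 = [ 0.0005  0.0014 -0.0006] | gap 0.0133 F [-3.5  1.6  7.8] grip 62.9 j7 0.46
```

```bash
python3 -m crank '[[[0,0,0],[0,0,0],0.02],[[0,0,0],[0,0,0],0.05],[[0,0,0],[0,0,0],0.05],[[0,0,0],[0,0,0],0.05],[[0,0,-0.02],[0,0,0],0.05]]' | grep -E "eef|force"
python3 -m crank '[[[0,0,-0.04],[0,0,0],0.05],[[0,0,-0.08],[0,0,0],0.05],[[0,0,-0.12],[0,0,0],0.05],[[0,0,-0.16],[0,0,0],0.05],[[0,0,-0.16],[0,0,0],0.05]]' | grep -E "eef|force"
cat > look.py <<'E'
from h import *
c=shot('top','tl');P=cloud(c);v,u=np.mgrid[:400,:640]
def rect(m,n):
    if m.sum()<8: print(n,'few');return
    p=P[m][:,:2]*1000;r=cv2.minAreaRect(p.astype(np.float32));print(n,m.sum(),np.round(r[0],1),np.round(r[1],0),round(r[2],1),np.round(np.nanmedian(P[m],0),3))
Z=P[...,2];X=P[...,0];Y=P[...,1]
b=(X>.5)&(X<.68)&(Y>-.5)&(Y<-.2)
rect(b&(abs(Z-.05)<.008),'block top');rect(b&(abs(Z-.09)<.008),'block tab')
b=(X>.35)&(X<.5)&(Y>-.5)&(Y<-.2)
rect(b&(abs(Z-.064)<.008),'cover top');rect(b&(abs(Z-.1)<.008),'cover handle')
b=(X>.35)&(X<.6)&(Y>.2)&(Y<.31)&(abs(Z-.072)<.006);rect(b&(X>.45),'v1')
b=(X>.35)&(X<.45)&(Y>.31)&(Y<.43)&(abs(Z-.072)<.006);rect(b,'v2')
E
python3 look.py; python3 go.py .575 -.348 .22 22.1
python3 -c "
from h import *
shot('wrist','w2')"
```

```text
eef_pos: [0.4409, -0.3224, 0.2577]
wrist_force: [-0.9, 0.4, -0.2]
grasp_force: 0.0
eef_pos: [0.4458, -0.3245, 0.4309]
wrist_force: [0.7, -1.4, 0.6]
grasp_force: 0.0
block top 515 [ 576.4 -349.1] [ 44. 168.] 22.1 [ 0.575 -0.342  0.05 ]
block tab 51 [ 575.9 -348.7] [28. 13.] 21.9 [ 0.575 -0.348  0.091]
cover top 1372 [ 442.6 -303.3] [ 76. 155.] 4.9 [ 0.442 -0.294  0.064]
cover handle 119 [ 444.5 -324.2] [14. 61.] 4.9 [ 0.444 -0.323  0.1  ]
v1 80 [506.4 269.9] [25. 25.] 88.6 [0.508 0.271 0.072]
v2 81 [401.8 369.7] [27. 25.] 89.7 [0.403 0.369 0.073]
t 8.22 shift [-0.0345  0.1272  0.0538] /1 = [-0.0345  0.1272  0.0538] | turn [0.0129 0.0014 1.2706] /3 = [0.0043 0.0005 0.4235] | gap 0.0501 F [ 0.2  0.2 -0.4] grip 0.0 j7 0.56
```

View pics/w2.png

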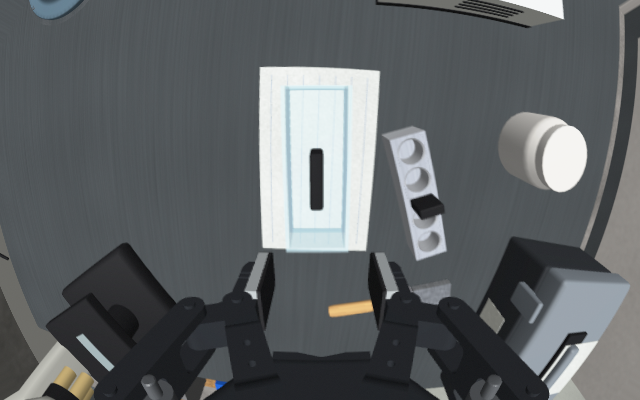

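The wrist view shows the cover standing freely on the pad (handle at 316,180) and the block with its tab at (428,205), so next I'll fetch the block.

```bash
python3 -m crank '[[[-0.0345,0.128,0],[0,0,0],0.05],[[-0.0345,0.128,0],[0,0,0],0.05],[[-0.0345,0.128,0],[0,0,0],0.05],[[-0.0345,0.128,0],[0,0,0],0.05],[[-0.0345,0.128,0],[0,0,0],0.05]]' | grep -E "eef"
for i in 1 2 3; do python3 -m crank '[[[0,0,0],[0.003,0,0.4235],0.05],[[0,0,0],[0.003,0,0.4235],0.05],[[0,0,0],[0.003,0,0.4235],0.05],[[0,0,0],[0.003,0,0.4235],0.05],[[0,0,0],[0.003,0,0.4235],0.05]]' | grep eef; done; python3 -m crank '[[[0,0,0],[0,0,0],0.05],[[0,0,0],[0,0,0],0.05]]' | grep eef
python3 go.py .5759 -.3488 .075 22
python3 - <<'E'
from h import *
c=shot('wrist');g=c['image'];m=(g.max(-1)<70).astype(np.uint8)
n,l,s,ce=cv2.connectedComponentsWithStats(m)
for k in range(1,n):
    if 60<s[k,4]<6000: print(s[k],np.round(ce[k]),np.round(onplane(c,*ce[k],.091,True),4))
E
```

```text
eef_pos: [0.5756, -0.3456, 0.4172]
eef_pos: [0.5716, -0.347, 0.4196]
eef_pos: [0.5721, -0.3469, 0.4202]
eef_pos: [0.5725, -0.3469, 0.4205]
eef_pos: [0.5729, -0.3469, 0.4208]
t 10.1 shift [0.0031 0.0043 0.1911] /1 = [0.0031 0.0043 0.1911] | turn [-0.0074  0.0056  0.0038] /1 = [-0.0074  0.0056  0.0038] | gap 0.0502 F [ 0.2  0.4 -0.1] grip 0.0 j7 -0.77
[146   0  38 154 767] [162.  75.] [ 0.6174 -0.1491  0.091 ]
[ 579    0   61  106 1156] [603.  39.] [ 0.8958 -0.6053  0.091 ]
[134  19  18  66 158] [142.  52.] [ 0.6349 -0.1146  0.091 ]
[140  21  17  64 142] [147.  53.] [ 0.6356 -0.1216  0.091 ]
[145  22  16  63 137] [152.  54.] [ 0.636  -0.1284  0.091 ]
[150  24  16  61 134] [157.  55.] [ 0.6366 -0.1346  0.091 ]
[603  31  37  54 133] [622.  56.] [ 0.9013 -0.6522  0.091 ]
[ 34 107  32  30 577] [ 49. 121.] [0.5202 0.0148 0.091 ]
[ 76 116  26  34 515] [ 91. 132.] [ 0.5291 -0.0677  0.091 ]
[  2 129   8  18  75] [  6. 137.] [0.4669 0.1262 0.091 ]
[322 160  13  36 370] [328. 178.] [ 0.5773 -0.3494  0.091 ]
[593 204  47  36 474] [618. 221.] [ 0.6975 -0.7915  0.091 ]
```

```bash
python3 -m crank '[[[0.003,0.004,0.04],[-0.007,0.005,0.004],0.05],[[0.003,0.004,0.08],[-0.007,0.005,0.004],0.05],[[0.003,0.004,0.12],[-0.007,0.005,0.004],0.05],[[0.003,0.004,0.16],[-0.007,0.005,0.004],0.05],[[0.003,0.004,0.16],[-0.007,0.005,0.004],0.05]]' | grep -E "eef"
python3 go.py .576 -.349 .075 22
```

```text
eef_pos: [0.5719, -0.3466, 0.2508]
t 10.57 shift [0.0032 0.0041 0.021 ] /1 = [0.0032 0.0041 0.021 ] | turn [-0.0148  0.012  -0.0007] /1 = [-0.0148  0.012  -0.0007] | gap 0.05 F [-1.1  0.6 -1.1] grip 0.0 j7 -0.81
```

```bash
python3 -m crank '[[[0.002,0.002,0.021],[0,0,0],0.05],[[0.002,0.002,0.021],[0,0,0],0.05],[[0.002,0.002,0.021],[0,0,0],0.05],[[0.002,0.002,0.021],[0,0,0],0.05],[[0.002,0.002,0.021],[0,0,0],0.05]]' | grep -E "eef"
python3 go.py .576 -.349 .075 22
```

```text
eef_pos: [0.5801, -0.3504, 0.2431]
t 10.98 shift [-0.0033 -0.0029  0.0134] /1 = [-0.0033 -0.0029  0.0134] | turn [ 0.0036 -0.0027 -0.0019] /1 = [ 0.0036 -0.0027 -0.0019] | gap 0.0498 F [-0.3  0.1  0.2] grip 0.0 j7 -0.81
```

```bash
for i in 1 2; do python3 -m crank '[[[0,0,0],[0,0,0],0.05],[[0,0,0],[0,0,0],0.05],[[0,0,0],[0,0,0],0.05],[[0,0,0],[0,0,0],0.05],[[0,0,0],[0,0,0],0.05]]' >/dev/null;python3 go.py .576 -.349 .075 22; done
```

```text
t 11.4 shift [-0.0025 -0.002   0.0106] /1 = [-0.0025 -0.002   0.0106] | turn [ 0.0004 -0.0001 -0.0021] /1 = [ 0.0004 -0.0001 -0.0021] | gap 0.0497 F [0.6 0.2 0. ] grip 0.0 j7 -0.81
t 11.82 shift [-0.0026 -0.002   0.0104] /1 = [-0.0026 -0.002   0.0104] | turn [ 0.0002  0.0001 -0.0021] /1 = [ 0.0002  0.0001 -0.0021] | gap 0.0501 F [-0.1 -0.1 -0.2] grip 0.0 j7 -0.81
```

```bash
python3 -m crank '[[[-0.0025,-0.002,0.0105],[0,0,-0.002],0.05],[[-0.0025,-0.002,0.0105],[0,0,-0.002],0.05],[[-0.0025,-0.002,0.0105],[0,0,-0.002],0.05],[[-0.0025,-0.002,0.0105],[0,0,-0.002],0.05],[[-0.0025,-0.002,0.0105],[0,0,-0.002],0.05]]' >/dev/null
for i in 1 2; do python3 -m crank '[[[0,0,0],[0,0,0],0.0],[[0,0,0],[0,0,0],0.0],[[0,0,0],[0,0,0],0.0],[[0,0,0],[0,0,0],0.0],[[0,0,0],[0,0,0],0.0]]' 100 |tail -3;done; python3 go.py .576 -.349 .075 22
python3 -m crank '[[[0,0,-0.005],[0,0,0],0.0],[[0,0,-0.02],[0,0,0],0.0],[[0,0,-0.04],[0,0,0],0.0],[[0,0,-0.06],[0,0,0],0.0],[[0,0,-0.06],[0,0,0],0.0]]' >/dev/null
python3 -m crank '[[[0,0,-0.04],[0,0,0],0.0],[[0,0,-0.07],[0,0,0],0.0],[[0,0,-0.08],[0,0,0],0.0],[[0,0,-0.08],[0,0,0],0.0],[[0,0,-0.08],[0,0,0],0.0]]'
python3 go.py .633 .0312 .215 6.2
```

```text
wrist_force: [1.0, -0.3, 0.5]
finger_gap: 0.126
grasp_force: 98.1
wrist_force: [0.4, -0.5, 2.6]
finger_gap: 0.128
grasp_force: 98.1
t 13.07 shift [-0.0002 -0.0004  0.0005] /1 = [-0.0002 -0.0004  0.0005] | turn [ 0.0013 -0.0008 -0.0002] /1 = [ 0.0013 -0.0008 -0.0002] | gap 0.0109 F [ 0.4 -0.5  2.6] grip 98.1 j7 -0.81
time: 13.9
eef_pos: [0.5755, -0.3486, 0.3683]
ee_rot: [[0.927, 0.375, -0.001], [0.375, -0.927, 0.001], [-0.001, -0.001, -1.0]]
wrist_force: [-0.0, 0.7, -8.3]
finger_gap: 0.123
grasp_force: 99.9
t 13.9 shift [ 0.1955 -0.3306 -0.0012] /2 = [ 0.0978 -0.1653 -0.0006] | turn [-0.001   0.0013  0.2757] /1 = [-0.001   0.0013  0.2757] | gap 0.0105 F [-0.   0.7 -8.3] grip 99.9 j7 -0.78
```

```bash
for i in 1 2; do python3 -m crank '[[[0.04,-0.065,0],[0,0,0],0.0],[[0.075,-0.125,0],[0,0,0],0.0],[[0.0978,-0.1653,0],[0,0,0],0.0],[[0.0978,-0.1653,0],[0,0,0],0.0],[[0.0978,-0.1653,0],[0,0,0],0.0]]' 100 |tail -1; done
for i in 1 2; do python3 -m crank '[[[0,0,0],[0,0,0.1],0.0],[[0,0,0],[0,0,0.138],0.0],[[0,0,0],[0,0,0.138],0.0],[[0,0,0],[0,0,0.138],0.0],[[0,0,0],[0,0,0.138],0.0]]' 100 |tail -1; done
python3 go.py .633 .0312 .215 6.2
cat > deck.py <<'E'
from h import *
import pickle
for n in('top0','scene0'):
    c=pickle.load(open(n+'.pkl','rb'));P=cloud(c)
    m=(abs(P[...,2]-.0855)<.01)&(P[...,0]>.45)&(P[...,0]<.76)&(P[...,1]>-.13)&(P[...,1]<.19)
    m=cv2.morphologyEx(m.astype(np.uint8),cv2.MORPH_CLOSE,np.ones((5,5)))
    k=max(cv2.findContours(m,cv2.RETR_EXTERNAL,cv2.CHAIN_APPROX_NONE)[0],key=cv2.contourArea)[:,0]
    W=np.array([onplane(c,*p,.085)[:2] for p in k.astype(float)])*1000
    a=np.radians(5.8);R=np.array([[np.cos(a),np.sin(a)],[-np.sin(a),np.cos(a)]])
    L=(W-[603,28])@R.T
    for nm,s in dict(front=(L[:,0]<-106)&(abs(L[:,1])<105),back=(L[:,0]>106)&(abs(L[:,1])<105),right=(L[:,1]<-115)&(abs(L[:,0])<95),left=(L[:,1]>115)&(abs(L[:,0])<95)).items():
        vx,vy,x,y=cv2.fitLine(W[s].astype(np.float32),cv2.DIST_HUBER,0,.01,.01).ravel()
        t=np.degrees(np.arctan2(vy,vx)); t=(t+45)%90-45
        print(n,nm,s.sum(),'yaw',round(t,2),'offset',np.round(np.median(L[s],0),1))
E
python3 deck.py
```

```text
grasp_force: 99.8
grasp_force: 99.8
grasp_force: 99.7
grasp_force: 99.7
t 15.57 shift [-0.0004 -0.0009 -0.0005] /1 = [-0.0004 -0.0009 -0.0005] | turn [0.0002 0.0006 0.    ] /1 = [0.0002 0.0006 0.    ] | gap 0.0109 F [ 0.4  0.2 -6.8] grip 99.7 j7 -1.68
top0 front 76 yaw 6.14 offset [-114.6   -0.6]
top0 back 74 yaw 6.22 offset [113.2  -1.2]
top0 right 67 yaw 6.09 offset [  -1.9 -123.9]
top0 left 67 yaw 6.18 offset [ -0.8 123.5]
scene0 front 56 yaw 5.99 offset [-116.     1.9]
scene0 back 63 yaw 5.9 offset [116.5   7.2]
scene0 right 25 yaw 6.2 offset [ -47.7 -126.5]
scene0 left 53 yaw 6.13 offset [  3.  124.3]
```

```bash
python3 - <<'E'
from h import *
for n in('top','scene'):
    c=shot(n,n+'b');P=cloud(c);Z=P[...,2]
    m=(abs(Z-.19)<.007)&(abs(P[...,0]-.633)<.07)&(abs(P[...,1]-.03)<.12)
    m=cv2.morphologyEx(m.astype(np.uint8),cv2.MORPH_OPEN,np.ones((2,2)))>0
    print(n,m.sum(),np.round(np.percentile(Z[m],[5,50,95]),4))
    r=cv2.minAreaRect(P[m][:,:2].astype(np.float32)*1000);print(np.round(r[0],1),np.round(r[1],1),r[2])
shot('wrist','w3')
E
python3 -c "
import cv2,numpy as np
a=[cv2.imread('pics/%s.png'%n) for n in('topb','w3')]
cv2.imwrite('pics/m3.png',np.hstack([cv2.resize(a[0][120:260,220:400],None,fx=2.2,fy=2.86),cv2.resize(a[1],None,fx=.625,fy=1.)]))"
```

```text
top 163 [nan nan nan]
[608.9  22.4] [107.4 178. ] 13.804610252380371
scene 504 [nan nan nan]
[627.7  25.4] [111.9 150.4] 27.430925369262695
```

View pics/m3.png

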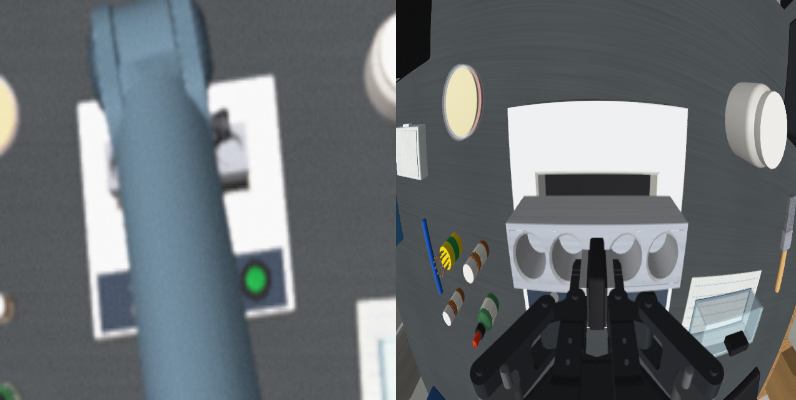

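The left half shows the arm hiding most of the block from above, with the key at (255,280). The right half shows the block square with the heater and the well's back edge at (597,178). I'll lower it gently and watch the force.

```bash
python3 -m crank '[[[-0.0005,-0.001,0.02],[0,0,0],0.0],[[-0.0005,-0.001,0.04],[0,0,0],0.0],[[-0.0005,-0.001,0.05],[0,0,0],0.0],[[-0.0005,-0.001,0.05],[0,0,0],0.0],[[-0.0005,-0.001,0.05],[0,0,0],0.0]]' 100 >/dev/null
python3 -m crank '[[[0,0,0.001],[0,0,0],0.0],[[0,0,0.002],[0,0,0],0.0],[[0,0,0.003],[0,0,0],0.0],[[0,0,0.003],[0,0,0],0.0],[[0,0,0.003],[0,0,0],0.0]]'|grep -E "eef|force"
python3 go.py .6328 .031 .12 6.15
python3 -m crank '[[[0,0,0.001],[0,0,0],0.0],[[0,0,0.002],[0,0,0],0.0],[[0,0,0.003],[0,0,0],0.0],[[0,0,0.004],[0,0,0],0.0],[[0,0,0.004],[0,0,0],0.0]]'|grep -E "eef|force|gap"
python3 go.py .6328 .031 .12 6.15
```

```text
eef_pos: [0.6331, 0.0318, 0.317]
wrist_force: [-0.3, 0.0, -7.6]
grasp_force: 99.7
t 16.55 shift [-0.0004  0.0007  0.0423] /1 = [-0.0004  0.0007  0.0423] | turn [ 0.0003 -0.0007  0.0005] /1 = [ 0.0003 -0.0007  0.0005] | gap 0.0108 F [-0.3  0.  -7.6] grip 99.7 j7 -1.7
eef_pos: [0.6335, 0.0315, 0.3144]
wrist_force: [-3.2, -2.5, 3.3]
finger_gap: 0.131
grasp_force: 101.2
t 16.97 shift [-0.0008  0.0004  0.0397] /1 = [-0.0008  0.0004  0.0397] | turn [ 0.0007 -0.0013  0.0001] /1 = [ 0.0007 -0.0013  0.0001] | gap 0.0112 F [-3.2 -2.5  3.3] grip 101.2 j7 -1.7
```

```bash
python3 -m crank '[[[-0.0005,0.0005,0],[0,0,0],0.0],[[-0.001,0.001,0],[0,0,0],0.0],[[-0.0015,0.001,0],[0,0,0],0.0],[[-0.0015,0.001,0.001],[0,0,0],0.0],[[-0.0015,0.001,0.001],[0,0,0],0.0]]'|grep -E "eef|force|gap"
python3 -m crank '[[[0,0,0.001],[0,0,0],0.0],[[0,0,0.002],[0,0,0],0.0],[[0,0,0.003],[0,0,0],0.0],[[0,0,0.003],[0,0,0],0.0],[[0,0,0.003],[0,0,0],0.0]]'|grep -E "eef|force"
python3 -c "
from h import *
s=robot.sense();print(s['wrist_torque'])"
python3 go.py .6328 .031 .12 6.15
```

```text
eef_pos: [0.6328, 0.0308, 0.3139]
wrist_force: [-2.2, -1.6, 8.2]
finger_gap: 0.128
grasp_force: 101.7
eef_pos: [0.6331, 0.0305, 0.3133]
wrist_force: [-4.0, -4.3, 16.2]
grasp_force: 102.9
[0.84774348 1.55397659 0.44073204]
t 17.8 shift [-0.0004 -0.0005  0.0386] /1 = [-0.0004 -0.0005  0.0386] | turn [ 0.0003 -0.0049 -0.0003] /1 = [ 0.0003 -0.0049 -0.0003] | gap 0.011 F [-4.  -4.3 16.2] grip 102.9 j7 -1.7
```

```bash
cat > st.py <<'E'
from h import *
s=robot.sense();e=np.array(s['eef_pos']);F=np.array(s['wrist_force']);M=np.array(s['wrist_torque'])
print('eef',np.round(e,4),'F',np.round(F,1),'M',np.round(M,2),'bottom z',round(e[2]-.1547-.075,4))
f=F+[0,0,7.6];h=e[2]-.085
if f[2]>2: print('contact rx,ry',np.round([(-h*f[0]-M[1])/f[2],(M[0]-h*f[1])/f[2]],3))
E
python3 -m crank '[[[0,0.001,0],[0,0,0],0.0],[[0,0.002,0],[0,0,0],0.0],[[0,0.002,0],[0,0,0],0.0],[[0,0.002,0],[0,0,0],0.0],[[0,0.002,0],[0,0,0],0.0]]'>/dev/null; python3 st.py
python3 -m crank '[[[0.001,0,0],[0,0,0],0.0],[[0.002,0,0],[0,0,0],0.0],[[0.002,0,0],[0,0,0],0.0],[[0.002,0,0],[0,0,0],0.0],[[0.002,0,0],[0,0,0],0.0]]'>/dev/null; python3 st.py
```

```text
eef [0.6332 0.0299 0.3131] F [-4.6 -2.4 15.4] M [1.39 1.54 0.39] bottom z 0.0834
contact rx,ry [-0.021  0.084]
eef [0.6342 0.03   0.313 ] F [-7.4 -2.2 18.7] M [1.41 2.32 0.43] bottom z 0.0833
contact rx,ry [-0.024  0.073]
```

```bash
python3 -m crank '[[[0,0,-0.004],[0,0,0],0.0],[[0.001,0.0005,-0.004],[0,0,0],0.0],[[0.001,0.0005,-0.004],[0,0,0],0.0],[[0.001,0.0005,-0.004],[0,0,0],0.0],[[0.001,0.0005,-0.004],[0,0,0],0.0]]'>/dev/null; python3 st.py; python3 go.py .6328 .031 .12 6.15
python3 -m crank '[[[0,0,0.001],[0,0,0],0.0],[[0,0,0.002],[0,0,0],0.0],[[0,0,0.003],[0,0,0],0.0],[[0,0,0.003],[0,0,0],0.0],[[0,0,0.003],[0,0,0],0.0]]'>/dev/null; python3 st.py
python3 -c "
from h import *
c=shot('wrist'); cv2.imwrite('pics/w4.png',cv2.resize(c['image'][130:330,140:500],None,fx=2.2,fy=2.2))"
```

```text
eef [0.6346 0.0302 0.3135] F [-4.8  0.9  8.3] M [1.34 1.47 0.29] bottom z 0.0838
contact rx,ry [-0.023  0.072]
t 19.05 shift [-0.0016 -0.0009  0.0388] /1 = [-0.0016 -0.0009  0.0388] | turn [-0.0024  0.001   0.0016] /1 = [-0.0024  0.001   0.0016] | gap 0.0109 F [-4.8  0.9  8.3] grip 101.5 j7 -1.69
eef [0.6348 0.0297 0.3128] F [-8.3 -1.7 16.7] M [1.7  2.44 0.36] bottom z 0.0831
contact rx,ry [-0.023  0.086]
```

View pics/w4.png

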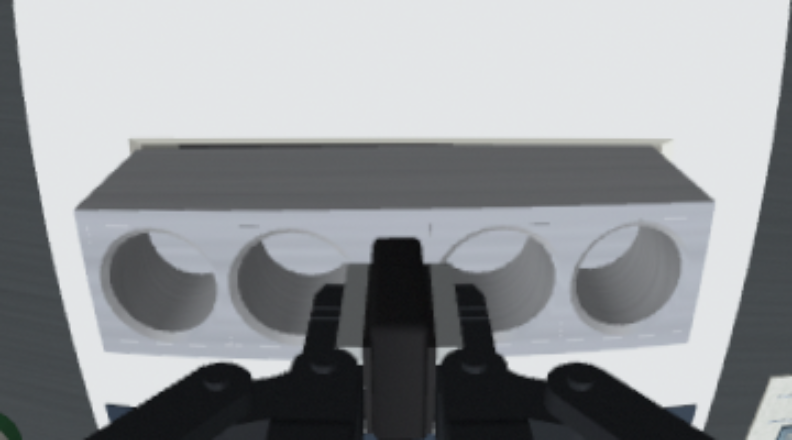

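The crop shows the block's bottom back edge against the bevel. The gap is wider at the left (180–450, 147) and closes at the right, while both ends are even (130/140 and 672/660). So the block needs about 1° less yaw, which agrees with the contact at its front-left corner.

```bash
python3 -m crank '[[[0,0,-0.005],[0,0,0],0.0],[[0,0,-0.006],[0,0,0.014],0.0],[[0,0,-0.006],[0,0,0.014],0.0],[[0,0,-0.004],[0,0,0.014],0.0],[[0,0,-0.002],[0,0,0.014],0.0]]'>/dev/null; python3 st.py
python3 -m crank '[[[0,0,0.001],[0,0,0],0.0],[[0,0,0.002],[0,0,0],0.0],[[0,0,0.003],[0,0,0],0.0],[[0,0,0.003],[0,0,0],0.0],[[0,0,0.003],[0,0,0],0.0]]'>/dev/null; python3 st.py
```

```text
eef [0.6343 0.0282 0.3094] F [-0.5  0.9 -7.4] M [ 0.29 -0.02  0.03] bottom z 0.0797
eef [0.6344 0.0282 0.3075] F [-0.8  0.6 -7.5] M [0.29 0.22 0.08] bottom z 0.0778
```

It slipped in, so I'll keep lowering.

```bash
python3 -m crank '[[[0,0,0.003],[0,0,0],0.0],[[0,0,0.006],[0,0,0],0.0],[[0,0,0.009],[0,0,0],0.0],[[0,0,0.012],[0,0,0],0.0],[[0,0,0.012],[0,0,0],0.0]]'>/dev/null; python3 st.py
python3 -m crank '[[[0,0,0.003],[0,0,0],0.0],[[0,0,0.006],[0,0,0],0.0],[[0,0,0.009],[0,0,0],0.0],[[0,0,0.010],[0,0,0],0.0],[[0,0,0.010],[0,0,0],0.0]]'>/dev/null; python3 st.py
python3 -m crank '[[[0,0,0.002],[0,0,0],0.0],[[0,0,0.004],[0,0,0],0.0],[[0,0,0.006],[0,0,0],0.0],[[0,0,0.007],[0,0,0],0.0],[[0,0,0.007],[0,0,0],0.0]]'>/dev/null; python3 st.py
```

```text
eef [0.6344 0.0282 0.2955] F [-2.  -0.  -7.8] M [0.06 0.49 0.14] bottom z 0.0658
eef [0.6345 0.0283 0.2858] F [-2.2  0.3 -7.1] M [-0.1   0.79  0.28] bottom z 0.0561
eef [0.6346 0.0285 0.2791] F [-3.8  0.3 -6.2] M [0.01 1.09 0.38] bottom z 0.0494
```

```bash
python3 -m crank '[[[0,0,0.001],[0,0,0],0.0],[[0,0,0.002],[0,0,0],0.0],[[0,0,0.003],[0,0,0],0.0],[[0,0,0.004],[0,0,0],0.0],[[0,0,0.004],[0,0,0],0.0]]'>/dev/null; python3 st.py
python3 -m crank '[[[0,0,0.001],[0,0,0],0.0],[[0,0,0.002],[0,0,0],0.0],[[0,0,0.003],[0,0,0],0.0],[[0,0,0.003],[0,0,0],0.0],[[0,0,0.003],[0,0,0],0.0]]'>/dev/null; python3 st.py
```

```text
eef [0.6346 0.0286 0.2754] F [-4.5 -0.5 -4.4] M [0.02 1.17 0.38] bottom z 0.0457
contact rx,ry [-0.095  0.039]
eef [0.6347 0.0289 0.2752] F [-9.4 -1.3  6. ] M [-0.1   2.31  0.41] bottom z 0.0455
contact rx,ry [-0.039  0.011]
```

```bash
python3 -m crank '[[[0,0,0],[0,0,0],0.02],[[0,0,0],[0,0,0],0.04],[[0,0,0],[0,0,0],0.04],[[0,0,0],[0,0,0],0.04],[[0,0,-0.02],[0,0,0],0.04]]' >/dev/null
python3 -m crank '[[[0,0,-0.04],[0,0,0],0.04],[[0,0,-0.08],[0,0,0],0.04],[[0,0,-0.12],[0,0,0],0.04],[[0,0,-0.14],[0,0,0],0.04],[[0,0,-0.14],[0,0,0],0.04]]' |grep eef
python3 go.py .507 .27 .22 90
python3 - <<'E'
from h import *
c=shot('scene');P=cloud(c);Z=P[...,2]
b=(abs(P[...,0]-.635)<.05)&(abs(P[...,1]-.03)<.1)
for n,z in(('blocktop',.095),('tab',.136)):
    m=b&(abs(Z-z)<.005); r=cv2.minAreaRect(P[m][:,:2].astype(np.float32)*1000); print(n,m.sum(),np.round(np.percentile(Z[m],[5,50,95]),4),np.round(r[0],1),np.round(r[1],0),round(r[2],1))
E
```

```text
eef_pos: [0.6374, 0.0291, 0.4415]
t 23.27 shift [-0.1086 -0.252   0.0648] /2 = [-0.0543 -0.126   0.0324] | turn [ 0.0129 -0.0136 -1.4775] /3 = [ 0.0043 -0.0045 -0.4925] | gap 0.0402 F [0.5 1.1 0.2] grip 0.0 j7 -1.68
blocktop 505 [0.0906 0.0952 0.0984] [632.6  28.8] [ 92. 189.] 2.6
tab 50 [0.1325 0.1366 0.1402] [634.1  28.3] [30. 13.] 7.9
```

```bash
for i in 1 2; do python3 -m crank '[[[-0.0543,-0.126,0],[0,0,0],0.05],[[-0.0543,-0.126,0],[0,0,0],0.05],[[-0.0543,-0.126,0],[0,0,0],0.05],[[-0.0543,-0.126,0],[0,0,0],0.05],[[-0.0543,-0.126,0],[0,0,0],0.05]]' |grep eef; done
for i in 1 2 3; do python3 -m crank '[[[0,0,0],[0,0,-0.52],0.05],[[0,0,0],[0,0,-0.52],0.05],[[0,0,0],[0,0,-0.52],0.05],[[0,0,0],[0,0,-0.52],0.05],[[0,0,0],[0,0,-0.52],0.05]]' >/dev/null; done;  python3 -m crank '[[[0,0,0],[0,0,0],0.05],[[0,0,0],[0,0,0],0.05],[[0,0,0],[0,0,0],0.05]]' | grep eef
python3 look.py;python3 go.py .507 .27 .055 95
python3 - <<'E'
from h import *
shot('wrist','w5')
c=shot('top');P=cloud(c);Z=P[...,2]
b=(abs(P[...,0]-.635)<.05)&(abs(P[...,1]-.03)<.1)
for n,z in(('blocktop',.095),('tab',.136)):
    m=b&(abs(Z-z)<.005); r=cv2.minAreaRect(P[m][:,:2].astype(np.float32)*1000); print(n,m.sum(),np.round(np.percentile(Z[m],[5,50,95]),4),np.round(r[0],1),np.round(r[1],0),round(r[2],1))
# bores: points low inside block
m=(b&(Z<.085)&(Z>.05)).astype(np.uint8)
n,l,s,ce=cv2.connectedComponentsWithStats(m)
for k in range(1,n):
    if s[k,4]>10: print(s[k],np.round(onplane(c,*ce[k],.095),4))
E
```

```text
eef_pos: [0.566, 0.1553, 0.4315]
eef_pos: [0.5002, 0.274, 0.4318]
eef_pos: [0.5033, 0.2689, 0.4324]
block top few
block tab few
cover top 1831 [ 444.4 -324.3] [ 76. 197.] 4.9 [ 0.444 -0.322  0.064]
cover handle 117 [ 444.5 -323.5] [14. 59.] 4.9 [ 0.444 -0.323  0.1  ]
v1 84 [506.4 270.7] [25. 26.] 1.4 [0.508 0.271 0.072]
v2 few
t 25.7 shift [0.0007 0.0038 0.2227] /2 = [0.0004 0.0019 0.1114] | turn [ 0.0001  0.0004 -0.0067] /1 = [ 0.0001  0.0004 -0.0067] | gap 0.0503 F [ 0.1 -1.1  0.1] grip 0.0 j7 -0.63
blocktop 570 [0.0906 0.0952 0.0987] [634.1  31.2] [ 97. 194.] 0.7
tab 48 [0.1327 0.1364 0.1394] [633.  30.] [30. 12.] 6.6
[277 163  12   7  25] [0.6734 0.0853 0.095 ]
[289 163  15  10  55] [0.6661 0.0481 0.095 ]
[306 163   8   8  21] [0.6714 0.0093 0.095 ]
[316 163   5   6  14] [ 0.6727 -0.0125  0.095 ]
[322 162   9   7  26] [ 0.6768 -0.038   0.095 ]
[332 164   7  24  74] [ 0.6452 -0.0601  0.095 ]
[267 166  65  32 292] [0.612  0.0612 0.095 ]
[274 166   5   7  15] [0.6649 0.1019 0.095 ]
[320 173  10  10  85] [ 0.6391 -0.0317  0.095 ]
[307 174  10  11  85] [0.6355 0.0042 0.095 ]
[288 176  11  11  90] [0.6299 0.0555 0.095 ]
[275 178  11  10  88] [0.6262 0.0912 0.095 ]
[312 189  22   9  64] [ 0.5925 -0.0304  0.095 ]
```

View pics/w5.png

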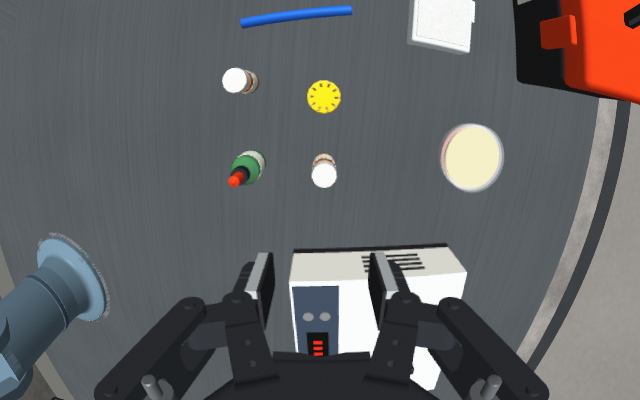

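The wrist view shows vial 1's cap at (324,172) between the fingers' lines, with the picks at (324,96), dropper (247,165) and vial 2 (240,80) all clear of the way down.

```bash
python3 -m crank '[[[0.001,0.003,0.04],[0,0,0],0.05],[[0.001,0.003,0.08],[0,0,0],0.05],[[0.001,0.003,0.12],[0,0,0],0.05],[[0.001,0.003,0.15],[0,0,0],0.05],[[0.001,0.003,0.15],[0,0,0],0.05]]' |grep eef
python3 -m crank '[[[0,0,0],[0,0,0],0.05],[[0,0,0],[0,0,0],0.05],[[0,0,0],[0,0,0],0.05],[[0,0,0],[0,0,0],0.05],[[0,0,0],[0,0,0],0.05]]' |grep eef
python3 go.py .507 .27 .055 95; python3 -c "
from h import *
c=shot('wrist','w6')
h=cv2.cvtColor(c['image'],cv2.COLOR_BGR2HSV);m=((h[...,2]>215)&(h[...,1]<30)).astype(np.uint8)
n,l,s,ce=cv2.connectedComponentsWithStats(m)
for k in range(1,n):
    if 150<s[k,4]<4000: print(s[k],np.round(onplane(c,*ce[k],.072,True),4))"
```

```text
eef_pos: [0.5031, 0.2679, 0.2754]
eef_pos: [0.5069, 0.271, 0.2848]
t 26.63 shift [-0.0011 -0.0002  0.0751] /1 = [-0.0011 -0.0002  0.0751] | turn [ 0.0041 -0.001  -0.0045] /1 = [ 0.0041 -0.001  -0.0045] | gap 0.0502 F [-0.1 -0.6  0.5] grip 0.0 j7 -0.74
[ 459    0   79   37 1823] [0.6142 0.4324 0.072 ]
[ 148   54   36   42 1177] [0.4014 0.3686 0.072 ]
[ 299  215   41   38 1220] [0.5052 0.2702 0.072 ]
[410 368  52  32 785] [0.63   0.1161 0.072 ]
```

```bash
python3 -m crank '[[[-0.001,0,0.035],[0,0,0],0.05],[[-0.001,0,0.065],[0,0,0],0.05],[[-0.001,0,0.075],[0,0,0],0.05],[[-0.001,0,0.075],[0,0,0],0.05],[[-0.001,0,0.075],[0,0,0],0.05]]' |grep eef
for i in 1 2; do python3 -m crank '[[[0,0,0],[0,0,0],0.0],[[0,0,0],[0,0,0],0.0],[[0,0,0],[0,0,0],0.0],[[0,0,0],[0,0,0],0.0],[[0,0,0],[0,0,0],0.0]]' 50 |tail -3; done; python3 go.py .507 .27 .055 95
python3 -m crank '[[[0,0,-0.04],[0,0,0],0.0],[[0,0,-0.08],[0,0,0],0.0],[[0,0,-0.12],[0,0,0],0.0],[[0,0,-0.14],[0,0,0],0.0],[[0,0,-0.14],[0,0,0],0.0]]' 50|tail -2
python3 -m crank '[[[0,0,0],[0,0,0],0.0],[[0,0,0],[0,0,0],0.0],[[0,0,0],[0,0,0],0.0],[[0,0,0],[0,0,0],0.0],[[0,0,0],[0,0,0],0.0]]' 50 |tail -2
python3 go.py .6275 .0905 .185 96
```

```text
eef_pos: [0.5062, 0.2696, 0.2078]
wrist_force: [-0.9, -0.0, 5.8]
finger_gap: 0.313
grasp_force: 49.4
wrist_force: [0.5, -0.9, 6.6]
finger_gap: 0.314
grasp_force: 49.4
t 27.93 shift [-0.0003 -0.0001 -0.0001] /1 = [-0.0003 -0.0001 -0.0001] | turn [ 0.0037 -0.0012 -0.0042] /1 = [ 0.0037 -0.0012 -0.0042] | gap 0.0269 F [ 0.5 -0.9  6.6] grip 49.4 j7 -0.8
finger_gap: 0.316
grasp_force: 49.4
finger_gap: 0.316
grasp_force: 49.4
t 28.77 shift [-0.188   0.1066  0.006 ] /2 = [-0.094   0.0533  0.003 ] | turn [-0.003   0.0011 -0.0216] /1 = [-0.003   0.0011 -0.0216] | gap 0.027 F [ 0.   0.4 -0.2] grip 49.4 j7 -0.69
```

```bash
for i in 1 2; do python3 -m crank '[[[-0.03,0.018,0],[0,0,0],0.0],[[-0.06,0.036,0],[0,0,0],0.0],[[-0.094,0.0533,0],[0,0,0],0.0],[[-0.094,0.0533,0],[0,0,0],0.0],[[-0.094,0.0533,0],[0,0,0],0.0]]' 50 |tail -1; done
python3 -m crank '[[[0,0,0],[0,0,-0.02],0.0],[[0,0,0],[0,0,-0.02],0.0],[[0,0,0],[0,0,-0.02],0.0],[[0,0,0],[0,0,-0.02],0.0],[[0,0,0],[0,0,-0.02],0.0]]' 50 |tail -2
python3 go.py .6275 .0905 .153 96; python3 -c "
from h import *
c=shot('wrist');cv2.imwrite('pics/w7.png',cv2.resize(c['image'][150:350,140:500],None,fx=2,fy=2))"
```

```text
grasp_force: 49.4
grasp_force: 49.4
finger_gap: 0.318
grasp_force: 49.4
t 30.02 shift [-0.0018 -0.0001  0.0399] /1 = [-0.0018 -0.0001  0.0399] | turn [ 0.     -0.0001  0.0005] /1 = [ 0.     -0.0001  0.0005] | gap 0.0271 F [ 0.8  0.6 -1.1] grip 49.4 j7 -0.31
```

View pics/w7.png

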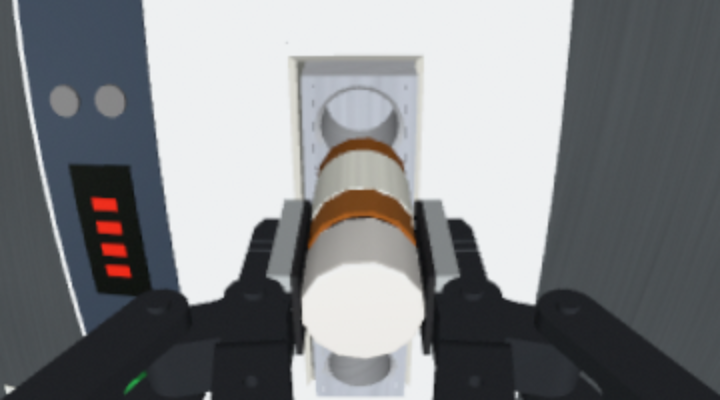

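The crop shows the vial held upright and in line with the bores (bore 4 at 359,120; the vial's axis at about 361). Now I'll lower it.

```bash
python3 -m crank '[[[-0.0018,0,0.02],[0,0,0],0.0],[[-0.0018,0,0.037],[0,0,0],0.0],[[-0.0018,0,0.037],[0,0,0],0.0],[[-0.0018,0,0.037],[0,0,0],0.0],[[-0.0018,0,0.037],[0,0,0],0.0]]' 50 >/dev/null; python3 st.py
python3 -m crank '[[[0,0,0.002],[0,0,0],0.0],[[0,0,0.004],[0,0,0],0.0],[[0,0,0.006],[0,0,0],0.0],[[0,0,0.008],[0,0,0],0.0],[[0,0,0.008],[0,0,0],0.0]]' 50 >/dev/null; python3 st.py
python3 -m crank '[[[0,0,0.001],[0,0,0],0.0],[[0,0,0.002],[0,0,0],0.0],[[0,0,0.003],[0,0,0],0.0],[[0,0,0.003],[0,0,0],0.0],[[0,0,0.003],[0,0,0],0.0]]' 50 >/dev/null; python3 st.py
```

```text
eef [0.6284 0.0895 0.3114] F [ 0.6 -0.9  0.3] M [ 0.03 -0.03 -0.02] bottom z 0.0817
contact rx,ry [-0.015  0.029]
eef [0.628  0.0891 0.3022] F [-0.2  0.8 -0.9] M [ 0.   -0.01 -0.01] bottom z 0.0725
contact rx,ry [ 0.008 -0.024]
eef [0.6278 0.0896 0.2993] F [-0.9  1.5 -0.8] M [ 0.26  0.26 -0.  ] bottom z 0.0696
contact rx,ry [-0.009 -0.008]
```

```bash
python3 -m crank '[[[0,0,0.005],[0,0,0],0.0],[[0,0,0.010],[0,0,0],0.0],[[0,0,0.014],[0,0,0],0.0],[[0,0,0.015],[0,0,0],0.0],[[0,0,0.015],[0,0,0],0.0]]' 50 >/dev/null; python3 st.py
python3 -m crank '[[[0,0,0.004],[0,0,0],0.0],[[0,0,0.008],[0,0,0],0.0],[[0,0,0.012],[0,0,0],0.0],[[0,0,0.0135],[0,0,0],0.0],[[0,0,0.0135],[0,0,0],0.0]]' 50 >/dev/null; python3 st.py
```

```text
eef [0.6277 0.0894 0.2835] F [-1.2  1.4 -1.7] M [ 0.53  0.42 -0.06] bottom z 0.0538
contact rx,ry [-0.032  0.042]
eef [0.6277 0.0895 0.2703] F [-2.5  3.4 -1.4] M [0.72 0.69 0.  ] bottom z 0.0406
contact rx,ry [-0.036  0.015]
```

```bash
python3 -m crank '[[[0,0,0.001],[0,0,0],0.0],[[0,0,0.002],[0,0,0],0.0],[[0,0,0.002],[0,0,0],0.0],[[0,0,0.002],[0,0,0],0.0],[[0,0,0.002],[0,0,0],0.0]]' 50 >/dev/null; python3 st.py
python3 -m crank '[[[0,0,0],[0,0,0],0.035],[[0,0,0],[0,0,0],0.045],[[0,0,0],[0,0,0],0.045],[[0,0,0],[0,0,0],0.045],[[0,0,0],[0,0,0],0.045]]' 50 >/dev/null
python3 -m crank '[[[0,0,-0.04],[0,0,0],0.045],[[0,0,-0.08],[0,0,0],0.045],[[0,0,-0.12],[0,0,0],0.045],[[0,0,-0.15],[0,0,0],0.045],[[0,0,-0.15],[0,0,0],0.045]]' 50|grep eef
python3 -m crank '[[[0,0,0],[0,0,0],0.05],[[0,0,0],[0,0,0],0.05],[[0,0,0],[0,0,0],0.05]]' >/dev/null
python3 go.py .403 .3695 .22 95
python3 - <<'E'
from h import *
c=shot('scene');P=cloud(c);Z=P[...,2];h=cv2.cvtColor(c['image'],cv2.COLOR_BGR2HSV)
m=(abs(P[...,0]-.628)<.03)&(abs(P[...,1]-.09)<.03)&(Z>.118)&(Z<.15)&(h[...,2]>190)
print(m.sum(),np.round(np.percentile(Z[m],[5,50,95]),4),np.round(np.mean(P[m],0),4))
E
```

```text
eef [0.6278 0.0896 0.2691] F [-3.8  3.2  1.2] M [ 0.72  0.86 -0.03] bottom z 0.0394
contact rx,ry [-0.017  0.016]
eef_pos: [0.6306, 0.0902, 0.4284]
t 33.65 shift [ 0.3025 -0.1944  0.0428] /2 = [ 0.1512 -0.0972  0.0214] | turn [-0.0033  0.0008  0.0155] /1 = [-0.0033  0.0008  0.0155] | gap 0.0501 F [-0.1 -0.  -0.8] grip 0.0 j7 -0.28
83 [0.1227 0.1314 0.1342] [0.628  0.0914 0.1305]
```

Vial 1's cap is at 0.131 m as expected for a seated vial. On to vial 2.

```bash
for i in 1 2; do python3 -m crank '[[[0.1512,-0.0972,0],[0,0,0],0.05],[[0.1512,-0.0972,0],[0,0,0],0.05],[[0.1512,-0.0972,0],[0,0,0],0.05],[[0.1512,-0.0972,0],[0,0,0],0.05],[[0.1512,-0.0972,0],[0,0,0],0.05]]' |tail -1; done
for i in 1 2; do python3 -m crank '[[[0,0,0],[0,0,0],0.05],[[0,0,0],[0,0,0],0.05],[[0,0,0],[0,0,0],0.05],[[0,0,0],[0,0,0],0.05]]' |grep eef; done
python3 go.py .403 .3695 .055 95; python3 -c "
from h import *
c=shot('wrist','w8')
h=cv2.cvtColor(c['image'],cv2.COLOR_BGR2HSV);m=((h[...,2]>200)&(h[...,1]<30)).astype(np.uint8)
n,l,s,ce=cv2.connectedComponentsWithStats(m)
for k in range(1,n):
    if 150<s[k,4]<4000: print(s[k],np.round(onplane(c,*ce[k],.072,True),4))"
```

```text
grasp_force: 0.0
grasp_force: 0.0
eef_pos: [0.4054, 0.3681, 0.4181]
eef_pos: [0.4041, 0.3695, 0.419]
t 35.2 shift [ 1.000e-04 -1.100e-03  2.093e-01] /2 = [ 1.000e-04 -6.000e-04  1.046e-01] | turn [0.0002 0.0003 0.0146] /1 = [0.0002 0.0003 0.0146] | gap 0.0497 F [-0.2  0.4 -0.3] grip 0.0 j7 -0.88
[306 164  27  29 570] [0.4006 0.3701 0.072 ]
[ 488  206   51   59 1943] [0.664  0.3215 0.072 ]
[307 233  26  16 200] [0.4084 0.2997 0.072 ]
[473 307  28  29 193] [0.6698 0.1851 0.072 ]
[351 317  28  36 809] [0.4842 0.1583 0.072 ]
[410 346  24  41 613] [0.5892 0.0886 0.072 ]
[428 362  34  38 421] [0.6527 0.022  0.072 ]
```

Wrist and top views agree on vial 2 within about 2 mm, so I'll descend and grip.

```bash
python3 -m crank '[[[0,-0.001,0.04],[0,0,0.0146],0.05],[[0,-0.001,0.08],[0,0,0.0146],0.05],[[0,-0.001,0.12],[0,0,0.0146],0.05],[[0,-0.001,0.15],[0,0,0.0146],0.05],[[0,-0.001,0.15],[0,0,0.0146],0.05]]' |tail -1
python3 -m crank '[[[0,0,0],[0,0,0],0.05],[[0,0,0],[0,0,0],0.05],[[0,0,0],[0,0,0],0.05],[[0,0,0],[0,0,0],0.05],[[0,0,0],[0,0,0],0.05]]' |grep eef
python3 go.py .4025 .3695 .055 95
python3 -m crank '[[[0,0,0.03],[0,0,0],0.05],[[0,0,0.05],[0,0,0],0.05],[[0,0,0.059],[0,0,0],0.05],[[0,0,0.059],[0,0,0],0.05],[[0,0,0.059],[0,0,0],0.05]]' |grep eef
for i in 1 2; do python3 -m crank '[[[0,0,0],[0,0,0],0.0],[[0,0,0],[0,0,0],0.0],[[0,0,0],[0,0,0],0.0],[[0,0,0],[0,0,0],0.0],[[0,0,0],[0,0,0],0.0]]' 50 |tail -3; done; python3 go.py .403 .3695 .055 95
```

```text
grasp_force: 0.0
eef_pos: [0.4033, 0.3706, 0.2711]
t 36.08 shift [-0.0011 -0.0012  0.0614] /1 = [-0.0011 -0.0012  0.0614] | turn [ 0.0036 -0.0018  0.001 ] /1 = [ 0.0036 -0.0018  0.001 ] | gap 0.0503 F [-0.6 -0.   1. ] grip 0.0 j7 -1.03
eef_pos: [0.4028, 0.3701, 0.2104]
wrist_force: [-1.6, -0.1, 6.2]
finger_gap: 0.31
grasp_force: 49.0
wrist_force: [0.2, -0.7, 6.3]
finger_gap: 0.311
grasp_force: 49.0
t 37.33 shift [-0.0012 -0.0002  0.0018] /1 = [-0.0012 -0.0002  0.0018] | turn [ 0.0023 -0.0012  0.0013] /1 = [ 0.0023 -0.0012  0.0013] | gap 0.0265 F [ 0.2 -0.7  6.3] grip 49.0 j7 -1.09
```

```bash
python3 -m crank '[[[0,0,-0.04],[0,0,0],0.0],[[0,0,-0.08],[0,0,0],0.0],[[0,0,-0.12],[0,0,0],0.0],[[0,0,-0.16],[0,0,0],0.0],[[0,0,-0.2],[0,0,0],0.0]]' 50|tail -2
for i in 1 2; do python3 -m crank '[[[0,0,0],[0,0,0],0.0],[[0,0,0],[0,0,0],0.0],[[0,0,0],[0,0,0],0.0],[[0,0,0],[0,0,0],0.0],[[0,0,0],[0,0,0],0.0]]' 50 |tail -1; done
python3 go.py .640 -.0323 .245 96
```

```text
finger_gap: 0.311
grasp_force: 49.4
grasp_force: 49.4
grasp_force: 49.4
t 38.58 shift [-0.4217  0.2009  0.0102] /3 = [-0.1406  0.067   0.0034] | turn [-0.0002  0.0002 -0.0161] /1 = [-0.0002  0.0002 -0.0161] | gap 0.0268 F [ 0.8 -0.3 -1.1] grip 49.4 j7 -0.9
```

```bash
for i in 1 2 3; do python3 -m crank '[[[-0.04,0.019,0],[0,0,0],0.0],[[-0.075,0.036,0],[0,0,0],0.0],[[-0.11,0.053,0],[0,0,0],0.0],[[-0.1406,0.067,0],[0,0,0],0.0],[[-0.1406,0.067,0],[0,0,0],0.0]]' 50 |tail -1; done
for i in 1 2; do python3 -m crank '[[[0,0,0],[0,0,-0.008],0.0],[[0,0,0],[0,0,-0.008],0.0],[[0,0,0],[0,0,-0.008],0.0],[[0,0,0],[0,0,-0.008],0.0]]' 50 |tail -2; done
python3 go.py .640 -.0323 .155 96
```

```text
grasp_force: 49.4
grasp_force: 49.4
grasp_force: 49.4
finger_gap: 0.312
grasp_force: 49.4
finger_gap: 0.312
grasp_force: 49.4
t 40.5 shift [-1.000e-04 -0.000e+00  1.005e-01] /1 = [-1.000e-04 -0.000e+00  1.005e-01] | turn [0.0002 0.0004 0.0003] /1 = [0.0002 0.0004 0.0003] | gap 0.0267 F [-0.2 -0.2 -1.3] grip 49.4 j7 -0.08
```

```bash
python3 -m crank '[[[0,0,0.04],[0,0,0],0.0],[[0,0,0.07],[0,0,0],0.0],[[0,0,0.09],[0,0,0],0.0],[[0,0,0.095],[0,0,0],0.0],[[0,0,0.095],[0,0,0],0.0]]' 50 >/dev/null
python3 -m crank '[[[0,0,0.003],[0,0,0],0.0],[[0,0,0.003],[0,0,0],0.0],[[0,0,0.003],[0,0,0],0.0],[[0,0,0.003],[0,0,0],0.0],[[0,0,0.003],[0,0,0],0.0]]' 50 >/dev/null; python3 st.py
python3 -m crank '[[[0,0,0.002],[0,0,0],0.0],[[0,0,0.004],[0,0,0],0.0],[[0,0,0.006],[0,0,0],0.0],[[0,0,0.008],[0,0,0],0.0],[[0,0,0.008],[0,0,0],0.0]]' 50 >/dev/null; python3 st.py
python3 go.py .640 -.0323 .116 96
```

```text
eef [ 0.6406 -0.0325  0.3134] F [ 0.6 -0.5 -1.1] M [ 0.03  0.04 -0.  ] bottom z 0.0837
contact rx,ry [-0.028  0.023]
eef [ 0.6398 -0.0326  0.3033] F [ 0.  -0.7 -1.1] M [ 0.01  0.07 -0.02] bottom z 0.0736
contact rx,ry [-0.012  0.025]
t 41.75 shift [0.0003 0.0003 0.0326] /1 = [0.0003 0.0003 0.0326] | turn [-0.0013 -0.     -0.0003] /1 = [-0.0013 -0.     -0.0003] | gap 0.0263 F [ 0.  -0.7 -1.1] grip 49.5 j7 -0.12
```

```bash
python3 -m crank '[[[0,0,0.003],[0,0,0],0.0],[[0,0,0.006],[0,0,0],0.0],[[0,0,0.009],[0,0,0],0.0],[[0,0,0.010],[0,0,0],0.0],[[0,0,0.010],[0,0,0],0.0]]' 50 >/dev/null; python3 st.py
python3 -m crank '[[[0,0,0.005],[0,0,0],0.0],[[0,0,0.010],[0,0,0],0.0],[[0,0,0.015],[0,0,0],0.0],[[0,0,0.018],[0,0,0],0.0],[[0,0,0.018],[0,0,0],0.0]]' 50 >/dev/null; python3 st.py
python3 -m crank '[[[0,0,0.001],[0,0,0],0.0],[[0,0,0.003],[0,0,0],0.0],[[0,0,0.004],[0,0,0],0.0],[[0,0,0.004],[0,0,0],0.0],[[0,0,0.004],[0,0,0],0.0]]' 50 >/dev/null; python3 st.py
```

```text
eef [ 0.6399 -0.0326  0.2934] F [ 0.8  0.3 -0.4] M [-0.    0.03 -0.  ] bottom z 0.0637
contact rx,ry [-0.029 -0.008]
eef [ 0.6398 -0.0326  0.2748] F [ 0.6  0.8 -1.2] M [0.11 0.01 0.08] bottom z 0.0451
contact rx,ry [-0.021 -0.007]
eef [ 0.6401 -0.0325  0.272 ] F [ 0.4  0.5 -1.2] M [ 0.11  0.1  -0.06] bottom z 0.0423
contact rx,ry [-0.028  0.003]
```

```bash
python3 -m crank '[[[0,0,0.001],[0,0,0],0.0],[[0,0,0.0015],[0,0,0],0.0],[[0,0,0.0015],[0,0,0],0.0],[[0,0,0.0015],[0,0,0],0.0],[[0,0,0.0015],[0,0,0],0.0]]' 50 >/dev/null; python3 st.py
python3 -m crank '[[[0,0,0],[0,0,0],0.035],[[0,0,0],[0,0,0],0.045],[[0,0,0],[0,0,0],0.045],[[0,0,0],[0,0,0],0.045],[[0,0,0],[0,0,0],0.045]]' 50 >/dev/null
python3 -m crank '[[[0,0,-0.04],[0,0,0],0.045],[[0,0,-0.08],[0,0,0],0.045],[[0,0,-0.12],[0,0,0],0.045],[[0,0,-0.15],[0,0,0],0.045],[[0,0,-0.15],[0,0,0],0.045]]' 50|grep eef
python3 -m crank '[[[0,0,0],[0,0,0],0.05],[[0,0,0],[0,0,0],0.05],[[0,0,0],[0,0,0],0.05],[[0,0,0],[0,0,0],0.05]]' >/dev/null
python3 look.py; python3 go.py .4445 -.3238 .22 94.9
python3 - <<'E'
from h import *
c=shot('scene','s9');P=cloud(c);Z=P[...,2];h=cv2.cvtColor(c['image'],cv2.COLOR_BGR2HSV)
for x,y in((.628,.09),(.64,-.032)):
    m=(abs(P[...,0]-x)<.025)&(abs(P[...,1]-y)<.03)&(Z>.118)&(Z<.16)&(h[...,2]>190)
    print(m.sum(),np.round(np.percentile(Z[m],[5,50,95]),4),np.round(np.mean(P[m],0),4))
cv2.imwrite('pics/s9c.png',cv2.resize(c['image'][120:300,180:480],None,fx=2.4,fy=2.4))
E
```

```text
eef [ 0.6402 -0.0324  0.2707] F [-0.9  0.9 -0.4] M [ 0.19  0.18 -0.03] bottom z 0.041
contact rx,ry [-0.003  0.004]
eef_pos: [0.6426, -0.0317, 0.43]
block top few
block tab few
cover top 1827 [ 444.4 -324.4] [ 76. 198.] 4.9 [ 0.444 -0.322  0.064]
cover handle 118 [ 444.5 -323.7] [14. 59.] 4.8 [ 0.444 -0.323  0.1  ]
v1 few
v2 few
t 44.63 shift [-0.2691 -0.2242  0.0444] /2 = [-0.1346 -0.1121  0.0222] | turn [-0.0037 -0.0003  0.0189] /1 = [-0.0037 -0.0003  0.0189] | gap 0.0498 F [ 0.5 -0.4 -0.3] grip 0.0 j7 -0.07
85 [0.1221 0.1314 0.1346] [0.6283 0.0917 0.1305]
79 [0.1212 0.131  0.1342] [ 0.641  -0.0318  0.13  ]
```

View pics/s9c.png

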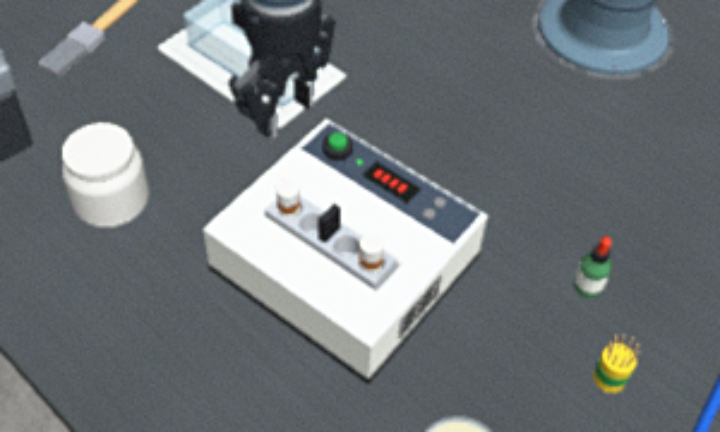

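The picture shows the block home with vials seated in bores 1 (288,200) and 4 (370,252), both caps at 0.131 m. Both bystanders stand where they were and no vials are left. Next comes the cover, which hasn't moved.

```bash
for i in 1 2; do python3 -m crank '[[[-0.1346,-0.1121,0],[0,0,0],0.05],[[-0.1346,-0.1121,0],[0,0,0],0.05],[[-0.1346,-0.1121,0],[0,0,0],0.05],[[-0.1346,-0.1121,0],[0,0,0],0.05],[[-0.1346,-0.1121,0],[0,0,0],0.05]]' |tail -1; done
for i in 1 2; do python3 -m crank '[[[0,0,0],[0,0,0.0095],0.05],[[0,0,0],[0,0,0.0095],0.05],[[0,0,0],[0,0,0.0095],0.05],[[0,0,0],[0,0,0.0095],0.05]]' |tail -1; done
python3 go.py .4445 -.3238 .087 94.9; python3 look.py | grep cover
```

```text
grasp_force: 0.0
grasp_force: 0.0
grasp_force: 0.0
grasp_force: 0.0
t 46.18 shift [-0.0006 -0.0011  0.1789] /1 = [-0.0006 -0.0011  0.1789] | turn [0.0001 0.0001 0.001 ] /1 = [0.0001 0.0001 0.001 ] | gap 0.0499 F [-0.3 -0.2 -0.6] grip 0.0 j7 0.57
cover top 1303 [ 442.4 -300. ] [ 76. 148.] 5.0 [ 0.439 -0.291  0.064]
cover handle 118 [ 444.5 -323.7] [14. 60.] 4.8 [ 0.444 -0.323  0.1  ]
```

```bash
python3 -m crank '[[[-0.0005,-0.001,0.04],[0,0,0],0.05],[[-0.0005,-0.001,0.08],[0,0,0],0.05],[[-0.0005,-0.001,0.12],[0,0,0],0.05],[[-0.0005,-0.001,0.15],[0,0,0],0.05],[[-0.0005,-0.001,0.15],[0,0,0],0.05]]' |tail -1
python3 -m crank '[[[0,0,0.01],[0,0,0],0.05],[[0,0,0.02],[0,0,0],0.05],[[0,0,0.028],[0,0,0],0.05],[[0,0,0.028],[0,0,0],0.05],[[0,0,0.028],[0,0,0],0.05]]' |grep -E "eef|force"
for i in 1 2; do python3 -m crank '[[[0,0,0],[0,0,0],0.0],[[0,0,0],[0,0,0],0.0],[[0,0,0],[0,0,0],0.0],[[0,0,0],[0,0,0],0.0],[[0,0,0],[0,0,0],0.0]]' 60 |tail -3; done
python3 go.py .4445 -.3238 .087 94.9
python3 -m crank '[[[0,0,-0.02],[0,0,0],0.0],[[0,0,-0.06],[0,0,0],0.0],[[0,0,-0.10],[0,0,0],0.0],[[0,0,-0.14],[0,0,0],0.0],[[0,0,-0.175],[0,0,0],0.0]]' 60|tail -2
for i in 1 2; do python3 -m crank '[[[0,0,0],[0,0,0],0.0],[[0,0,0],[0,0,0],0.0],[[0,0,0],[0,0,0],0.0],[[0,0,0],[0,0,0],0.0]]' 60 |tail -2; done
python3 go.py .634 .0295 .262 96
```

```text
grasp_force: 0.0
eef_pos: [0.4447, -0.3245, 0.2434]
wrist_force: [-0.1, 0.4, -0.4]
grasp_force: 0.0
wrist_force: [-0.8, 0.4, 2.6]
finger_gap: 0.155
grasp_force: 61.7
wrist_force: [-2.5, 1.1, 4.8]
finger_gap: 0.149
grasp_force: 62.2
t 47.9 shift [0.0007 0.0001 0.0016] /1 = [0.0007 0.0001 0.0016] | turn [ 0.0003  0.0009 -0.0002] /1 = [ 0.0003  0.0009 -0.0002] | gap 0.0127 F [-2.5  1.1  4.8] grip 62.2 j7 0.48
finger_gap: 0.151
grasp_force: 61.1
finger_gap: 0.15
grasp_force: 61.2
finger_gap: 0.155
grasp_force: 61.2
t 48.98 shift [3.362e-01 2.193e-01 2.000e-04] /3 = [1.121e-01 7.310e-02 1.000e-04] | turn [-0.0009 -0.0009 -0.0192] /1 = [-0.0009 -0.0009 -0.0192] | gap 0.0132 F [ 0.3 -0.1 -1.9] grip 61.2 j7 0.57
```

```bash
for i in 1 2 3; do python3 -m crank '[[[0.035,0.023,0],[0,0,0],0.0],[[0.07,0.046,0],[0,0,0],0.0],[[0.105,0.069,0],[0,0,0],0.0],[[0.1121,0.0731,0],[0,0,0],0.0],[[0.1121,0.0731,0],[0,0,0],0.0]]' 60 |tail -1; done
for i in 1 2; do python3 -m crank '[[[0,0,0],[0,0,-0.0096],0.0],[[0,0,0],[0,0,-0.0096],0.0],[[0,0,0],[0,0,-0.0096],0.0],[[0,0,0],[0,0,-0.0096],0.0]]' 60 |tail -2; done
python3 go.py .634 .0295 .1716 96; python3 -c "
from h import *
c=shot('wrist','w10')"
```

```text
grasp_force: 61.0
grasp_force: 61.1
grasp_force: 61.2
finger_gap: 0.152
grasp_force: 61.1
finger_gap: 0.157
grasp_force: 61.1
t 50.9 shift [ 0.0002 -0.      0.0914] /1 = [ 0.0002 -0.      0.0914] | turn [ 0.0002  0.0003 -0.0003] /1 = [ 0.0002  0.0003 -0.0003] | gap 0.0134 F [ 0.1  0.5 -3.4] grip 61.1 j7 -0.19
```

View pics/w10.png

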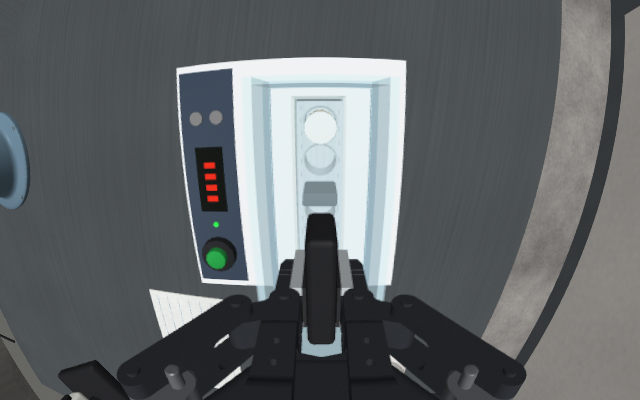

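The wrist view shows the block (320,150) centred between the cover's walls at about (272) and (372), so I'll lower it.

```bash
python3 -m crank '[[[0,0,0.02],[0,0,0],0.0],[[0,0,0.04],[0,0,0],0.0],[[0,0,0.06],[0,0,0],0.0],[[0,0,0.075],[0,0,0],0.0],[[0,0,0.075],[0,0,0],0.0]]' 60 |grep -E "eef|force"
python3 -m crank '[[[0,0,0.004],[0,0,0],0.0],[[0,0,0.008],[0,0,0],0.0],[[0,0,0.012],[0,0,0],0.0],[[0,0,0.013],[0,0,0],0.0],[[0,0,0.013],[0,0,0],0.0]]' 60 |grep -E "eef|force"
python3 -m crank '[[[0,0,0.001],[0,0,0],0.0],[[0,0,0.002],[0,0,0],0.0],[[0,0,0.003],[0,0,0],0.0],[[0,0,0.003],[0,0,0],0.0],[[0,0,0.003],[0,0,0],0.0]]' 60 |grep -E "eef|force"
python3 go.py .634 .0295 .1716 96
```

```text
eef_pos: [0.6323, 0.0291, 0.3383]
wrist_force: [-1.0, 0.3, -2.9]
grasp_force: 61.0
eef_pos: [0.6342, 0.0296, 0.3299]
wrist_force: [0.0, -0.8, -2.0]
grasp_force: 61.0
eef_pos: [0.634, 0.0295, 0.3265]
wrist_force: [-0.2, -0.9, -2.2]
grasp_force: 61.0
t 52.2 shift [-0.     -0.      0.0002] /1 = [-0.     -0.      0.0002] | turn [ 0.      0.0003 -0.0001] /1 = [ 0.      0.0003 -0.0001] | gap 0.0133 F [-0.2 -0.9 -2.2] grip 61.0 j7 -0.23
```

```bash
python3 -m crank '[[[0,0,0.001],[0,0,0],0.0],[[0,0,0.002],[0,0,0],0.0],[[0,0,0.002],[0,0,0],0.0],[[0,0,0.002],[0,0,0],0.0],[[0,0,0.002],[0,0,0],0.0]]' 60 |grep -E "eef|force"
python3 -m crank '[[[0,0,0],[0,0,0],0.02],[[0,0,0],[0,0,0],0.05],[[0,0,0],[0,0,0],0.05],[[0,0,0],[0,0,0],0.05],[[0,0,0],[0,0,0],0.05]]' |grep -E "eef|force"
python3 -m crank '[[[0,0,-0.04],[0,0,0],0.05],[[0,0,-0.08],[0,0,0],0.05],[[0,0,-0.10],[0,0,0],0.05],[[0,0,-0.10],[0,0,0],0.05],[[0,0,-0.10],[0,0,0],0.05]]' |grep eef
python3 -m crank '[[[0,0,0],[0,0,0],0.0],[[0,0,0],[0,0,0],0.0],[[0,0,0],[0,0,0],0.0],[[0,0,0],[0,0,0],0.0],[[0,0,0],[0,0,0],0.0]]' |grep eef
python3 - <<'E'
from h import *
def rep(n,c,m,P):
    r=cv2.minAreaRect(P[m][:,:2].astype(np.float32)*1000);print(n,m.sum(),np.round(np.percentile(P[m][:,2],[5,50,95]),4),np.round(r[0],1),np.round(r[1],0),round(r[2],1))
for n in('scene','top'):
    c=shot(n,n+'11');P=cloud(c);Z=P[...,2];b=(abs(P[...,0]-.635)<.06)&(abs(P[...,1]-.03)<.11)
    for nm,z in(('cover top',.147),('handle',.183)):
        m=b&(abs(Z-z)<.006)
        if m.sum()>9: rep(n+' '+nm,c,m,P)
    h=cv2.cvtColor(c['image'],cv2.COLOR_BGR2HSV)
    g=(h[...,0]>45)&(h[...,0]<85)&(h[...,1]>120)&(h[...,2]>60)&(abs(P[...,0]-.529)<.03)&(abs(P[...,1]+.061)<.03)&(Z>.1)
    if g.sum()>9: rep(n+' key',c,g,P); 
c=shot('wrist','w11');h=cv2.cvtColor(c['image'],cv2.COLOR_BGR2HSV)
g=((h[...,0]>45)&(h[...,0]<85)&(h[...,1]>120)&(h[...,2]>60)).astype(np.uint8)
k,l,s,ce=cv2.connectedComponentsWithStats(g)
for i in range(1,k):
    if s[i,4]>150: print(s[i],np.round(onplane(c,*ce[i],.106,True),4))
E
python3 go.py .529 -.061 .14 96
```

```text
eef_pos: [0.6342, 0.0297, 0.3264]
wrist_force: [-2.8, -1.2, 4.3]
grasp_force: 62.1
eef_pos: [0.6341, 0.0295, 0.3244]
wrist_force: [0.7, 0.1, -0.1]
grasp_force: 0.0
eef_pos: [0.6346, 0.0299, 0.4267]
eef_pos: [0.6338, 0.0295, 0.4234]
scene cover top 1494 [0.1447 0.1479 0.1506] [634.2  28. ] [ 80. 197.] 5.9
scene handle 111 [0.1787 0.1835 0.1858] [635.6  28.8] [15. 61.] 5.2
top cover top 682 [0.1438 0.1476 0.1508] [634.6  29.8] [ 77. 196.] 6.2
top key 14 [0.1029 0.106  0.109 ] [529.9 -67.8] [ 6. 13.] 89.4
[208 245  21  22 354] [ 0.5281 -0.0597  0.106 ]
t 54.02 shift [-0.0791 -0.1139  0.1296] /1 = [-0.0791 -0.1139  0.1296] | turn [-0.0005  0.0001 -0.    ] /1 = [-0.0005  0.0001 -0.    ] | gap -0.0001 F [ 0.3 -0.3  0.3] grip 0.0 j7 -0.18
```

Cover is flat on the deck, centred, with its top at 0.1478 m. I'll move over the key with the fingers shut and turned so their linkage stays clear of the cover.

```bash
python3 -m crank '[[[-0.0791,-0.1139,0],[0,0,0],0.0],[[-0.0791,-0.1139,0],[0,0,0],0.0],[[-0.0791,-0.1139,0],[0,0,0],0.0],[[-0.0791,-0.1139,0],[0,0,0],0.0],[[-0.0791,-0.1139,0],[0,0,0],0.0]]' |tail -1
for i in 1 2 3; do python3 -m crank '[[[0,0,0],[0,0,0.52],0.0],[[0,0,0],[0,0,0.52],0.0],[[0,0,0],[0,0,0.52],0.0],[[0,0,0],[0,0,0.52],0.0],[[0,0,0],[0,0,0.52],0.0]]' |tail -1; done
python3 -m crank '[[[0,0,0],[0,0,0],0.0],[[0,0,0],[0,0,0],0.0],[[0,0,0],[0,0,0],0.0],[[0,0,0],[0,0,0],0.0]]' |tail -1
python3 go.py .529 -.061 .1333 6.6
```

```text
grasp_force: 0.0
grasp_force: 0.0
grasp_force: 0.0
grasp_force: 0.0
grasp_force: 0.0
t 56.02 shift [-1.000e-04  0.000e+00  1.366e-01] /1 = [-1.000e-04  0.000e+00  1.366e-01] | turn [ 0.0002 -0.0002  0.0022] /1 = [ 0.0002 -0.0002  0.0022] | gap 0.0005 F [1.4 0.4 0.1] grip 0.0 j7 -1.48
```

```bash
python3 -m crank '[[[0,0,0.04],[0,0,0],0.0],[[0,0,0.08],[0,0,0],0.0],[[0,0,0.115],[0,0,0],0.0],[[0,0,0.13],[0,0,0],0.0],[[0,0,0.13],[0,0,0],0.0]]' |grep -E "eef|wrist"
python3 -m crank '[[[0,0,0.004],[0,0,0],0.0],[[0,0,0.008],[0,0,0],0.0],[[0,0,0.012],[0,0,0],0.0],[[0,0,0.014],[0,0,0],0.0],[[0,0,0.014],[0,0,0],0.0]]' |grep -E "eef|wrist"
python3 -m crank '[[[0,0,0.002],[0,0,0],0.0],[[0,0,0.004],[0,0,0],0.0],[[0,0,0.006],[0,0,0],0.0],[[0,0,0.006],[0,0,0],0.0],[[0,0,0.006],[0,0,0],0.0]]' |grep -E "eef|wrist"
```

```text
eef_pos: [0.5264, -0.0611, 0.2898]
wrist_force: [0.7, -0.9, 0.6]
eef_pos: [0.5294, -0.0611, 0.2812]
wrist_force: [0.7, -0.8, -0.3]
eef_pos: [0.5296, -0.0611, 0.2753]
wrist_force: [0.5, -0.3, 4.6]
```

```bash
python3 -m crank '[[[0,0,0.002],[0,0,0],0.0],[[0,0,0.003],[0,0,0],0.0],[[0,0,0.003],[0,0,0],0.0],[[0,0,0.003],[0,0,0],0.0],[[0,0,0.003],[0,0,0],0.0]]' |grep -E "eef|wrist"
python3 -m crank '[[[0,0,0.001],[0,0,0],0.0],[[0,0,0.002],[0,0,0],0.0],[[0,0,0.002],[0,0,0],0.0],[[0,0,0.002],[0,0,0],0.0],[[0,0,0.002],[0,0,0],0.0]]' |grep -E "eef|wrist"
```

```text
eef_pos: [0.5299, -0.0609, 0.2743]
wrist_force: [-3.9, -0.4, 16.1]
eef_pos: [0.53, -0.0608, 0.2741]
wrist_force: [-7.7, 1.0, 25.9]
```

The key is on its hard stop: 26 N, with the fingertips 5 mm below its free height. I'll rise clear and check everything.

```bash
python3 -m crank '[[[0,0,-0.03],[0,0,0],0.0],[[0,0,-0.07],[0,0,0],0.0],[[0,0,-0.11],[0,0,0],0.0],[[0,0,-0.15],[0,0,0],0.0],[[0,0,-0.15],[0,0,0],0.0]]' |grep -E "eef|wrist"
for i in 1 2; do python3 -m crank '[[[-0.08,0.10,0],[0,0,0],0.0],[[-0.08,0.10,0],[0,0,0],0.0],[[-0.08,0.10,0],[0,0,0],0.0],[[-0.08,0.10,0],[0,0,0],0.0],[[-0.08,0.10,0],[0,0,0],0.0]]' |grep eef; done
python3 - <<'E'
from h import *
for n in('scene','top'):
    c=shot(n,n+'12');P=cloud(c);Z=P[...,2];b=(abs(P[...,0]-.635)<.06)&(abs(P[...,1]-.03)<.11)
    h=cv2.cvtColor(c['image'],cv2.COLOR_BGR2HSV)
    g=(h[...,0]>45)&(h[...,0]<85)&(h[...,1]>120)&(h[...,2]>60)&(abs(P[...,0]-.529)<.03)&(abs(P[...,1]+.061)<.03)
    for nm,m in(('cover top',b&(abs(Z-.147)<.006)),('handle',b&(abs(Z-.183)<.006)),('key',g)):
        if m.sum()>9:
            r=cv2.minAreaRect(P[m][:,:2].astype(np.float32)*1000);print(n,nm,m.sum(),np.round(np.percentile(Z[m],[5,50,95]),4),np.round(r[0],1),np.round(r[1],0),round(r[2],1))
a=cv2.imread('pics/scene12.png');cv2.imwrite('pics/s12c.png',cv2.resize(a[120:320,180:500],None,fx=2.4,fy=2.4))
E
```

```text
eef_pos: [0.5318, -0.0606, 0.4284]
wrist_force: [1.4, -0.2, 2.3]
eef_pos: [0.4589, -0.173, 0.4185]
eef_pos: [0.392, -0.2798, 0.4189]
scene cover top 1494 [0.1446 0.148  0.1507] [634.4  27.7] [ 80. 198.] 5.9
scene handle 116 [0.1781 0.183  0.1862] [634.4  28.2] [15. 59.] 5.9
scene key 52 [0.0979 0.1055 0.1095] [529.9 -53.1] [37. 25.] 67.3
top cover top 1930 [0.1439 0.1476 0.1511] [634.8  29.9] [ 77. 196.] 5.8
top handle 131 [0.1792 0.1832 0.1868] [634.7  29.6] [14. 59.] 5.5
top key 69 [0.0946 0.106  0.1097] [528.6 -61.9] [23. 24.] 70.1
```

View pics/s12c.png

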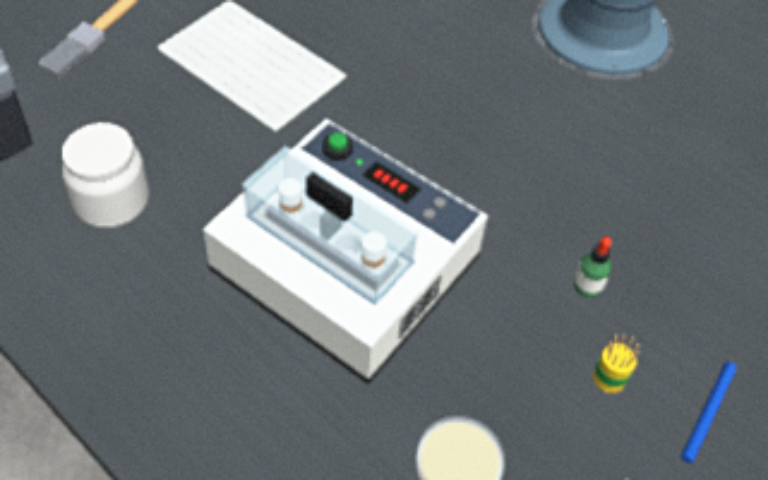

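The picture shows the cover flat over the block with both vials seated at (290,195) and (373,248), the key up again at (338,145), and the bystanders in place. Handing in.

```bash
python3 -c "
from rig import robot
print(robot.sign_off())"
```

```text
the job is handed in; nothing more can be done
None
```

The job is handed in: block home in the well, both vials (only two were present) at the bottom of their bores, cover flat on the deck, start key pressed to its stop afterwards and up again, nothing held, and no bystander visibly moved.

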